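# Refill the flip-cap dishwasher-tablet tubes

## Task

Pull the tube drawer of the small cabinet out to its stop, then flip open the caps you need and drop every dishwasher tablet lying on the worktop into the tube with the cap of its own colour. Press all the caps shut again while the drawer is still out, then push the drawer fully home; leave the jar, the tin and the glass beside it where they are.

Things in the scene. Friction and masses are not known exactly. Their poses are not given: they have to be found in the camera images.
- cabinet: low aluminium dispenser cabinet, fixed on the worktop, 170 deep x 306 wide x 86 high; origin at the foot of its open front face, in the middle of its width; x points into the cabinet (away from the robot, the drawer comes out towards -x), y along the front, z up. The top is at z 86
- drawer (a joint): pull-out rack in the cabinet: 0 = fully in, 0.130 m = out at its stop; starts in or slightly ajar, runs against about 4 N of friction, stays where it is left; carries four clear tubes in a row. Its low front panel is 55 high, 10 thick, outer face flush with the cabinet's front when in; behind it a white deck at z 42 fills the space round the tubes
- handle (a point): middle of the drawer's steel bar handle, 60 above the worktop: a round bar 10 thick and 110 long along the cabinet's y, its centre 50 in front of the drawer's front panel, held by a bent round leg at each end
- cap_blue (a joint): blue flip cap of the blue tube: 0 = shut, 2.3 = fully open, leaning back; a disc 52 across and 8 thick on a stiff hinge at the back of its tube (about 0.05 N m of friction: it stays where it is left). A cap opened past about 1.9 leaves room over the mouth. The hinge axis runs along the cabinet's y, 28 behind the tube's axis (cabinet x) and 62 above the worktop
- bead_blue (a point): centre of the round thumb bead at the front of the blue cap: a blue ball 16 across on a stem 9 wide; 68 in front of the hinge and 2 above it when shut (64 above the worktop). Pinched from above along the cabinet's y it lifts the cap to about 0.8, then turns stiffly in the pads; past that push it on (or back) with closed fingers, following its arc. The disc begins 14 behind the bead's centre
- tube_blue (a point): centre of the inner floor of the blue tube, 17 above the worktop: clear upright round tube fixed in the drawer, 50 outside and 44 inside, rim 58 above the worktop (41 above this point); neighbours are 70 apart. x, y, z as the cabinet's
- cap_green (a joint): green flip cap of the green tube: 0 = shut, 2.3 = fully open, leaning back; a disc 52 across and 8 thick on a stiff hinge at the back of its tube (about 0.05 N m of friction: it stays where it is left). A cap opened past about 1.9 leaves room over the mouth. The hinge axis runs along the cabinet's y, 28 behind the tube's axis (cabinet x) and 62 above the worktop
- bead_green (a point): centre of the round thumb bead at the front of the green cap: a green ball 16 across on a stem 9 wide; 68 in front of the hinge and 2 above it when shut (64 above the worktop). Pinched from above along the cabinet's y it lifts the cap to about 0.8, then turns stiffly in the pads; past that push it on (or back) with closed fingers, following its arc. The disc begins 14 behind the bead's centre
- tube_green (a point): centre of the inner floor of the green tube, 17 above the worktop: clear upright round tube fixed in the drawer, 50 outside and 44 inside, rim 58 above the worktop (41 above this point); neighbours are 70 apart. x, y, z as the cabinet's
- cap_yellow (a joint): yellow flip cap of the yellow tube: 0 = shut, 2.3 = fully open, leaning back; a disc 52 across and 8 thick on a stiff hinge at the back of its tube (about 0.05 N m of friction: it stays where it is left). A cap opened past about 1.9 leaves room over the mouth. The hinge axis runs along the cabinet's y, 28 behind the tube's axis (cabinet x) and 62 above the worktop
- bead_yellow (a point): centre of the round thumb bead at the front of the yellow cap: a yellow ball 16 across on a stem 9 wide; 68 in front of the hinge and 2 above it when shut (64 above the worktop). Pinched from above along the cabinet's y it lifts the cap to about 0.8, then turns stiffly in the pads; past that push it on (or back) with closed fingers, following its arc. The disc begins 14 behind the bead's centre
- tube_yellow (a point): centre of the inner floor of the yellow tube, 17 above the worktop: clear upright round tube fixed in the drawer, 50 outside and 44 inside, rim 58 above the worktop (41 above this point); neighbours are 70 apart. x, y, z as the cabinet's
- cap_red (a joint): red flip cap of the red tube: 0 = shut, 2.3 = fully open, leaning back; a disc 52 across and 8 thick on a stiff hinge at the back of its tube (about 0.05 N m of friction: it stays where it is left). A cap opened past about 1.9 leaves room over the mouth. The hinge axis runs along the cabinet's y, 28 behind the tube's axis (cabinet x) and 62 above the worktop
- bead_red (a point): centre of the round thumb bead at the front of the red cap: a red ball 16 across on a stem 9 wide; 68 in front of the hinge and 2 above it when shut (64 above the worktop). Pinched from above along the cabinet's y it lifts the cap to about 0.8, then turns stiffly in the pads; past that push it on (or back) with closed fingers, following its arc. The disc begins 14 behind the bead's centre
- tube_red (a point): centre of the inner floor of the red tube, 17 above the worktop: clear upright round tube fixed in the drawer, 50 outside and 44 inside, rim 58 above the worktop (41 above this point); neighbours are 70 apart. x, y, z as the cabinet's
- tablet_blue: loose dishwasher tablet, blue upper half on a white lower half, a rounded block 26 (x) x 20 (y) x 15 (z), 25 g, flat on the worktop; origin at the centre of its underside. May be absent
- tablet_green: loose dishwasher tablet, green upper half on a white lower half, a rounded block 26 (x) x 20 (y) x 15 (z), 25 g, flat on the worktop; origin at the centre of its underside. May be absent
- tablet_yellow: loose dishwasher tablet, yellow upper half on a white lower half, a rounded block 26 (x) x 20 (y) x 15 (z), 25 g, flat on the worktop; origin at the centre of its underside. May be absent
- tablet_red: loose dishwasher tablet, red upper half on a white lower half, a rounded block 26 (x) x 20 (y) x 15 (z), 25 g, flat on the worktop; origin at the centre of its underside. May be absent
- spice_jar: bystander: spice jar with a green lid, 46 across, 106 high, origin under its centre; leave it alone
- food_tin: bystander: turquoise food tin, 58 across, 72 high, origin under its centre; leave it alone
- shot_glass: bystander: small glass, 47 across, 62 high, origin under its centre; leave it alone
Mind the look-alikes: they are no part of the job. What is shaped like the tablet_red but grey is not meant.

How it is judged:
By the outcome, as a careful person would: the job done as asked, in the order asked, and still so for the second after the job is handed in, with the robot touching nothing.
Of tablet_blue, tablet_green, tablet_yellow, tablet_red only 2 to 3 are there at a start; the rules pass over those that are not, and their reading is None.
At some moment in a run one of tablet_blue, tablet_green, tablet_yellow, tablet_red may be knocked a few centimetres aside while the robot is not near it.
Once in a run the grip may slacken for a moment while it holds something.
It also fails if it takes over 210 s, if anything falls off the work surface, if the arm or the gripper's body presses on something with over 40 N, if the wrist force passes 120 N, or if a joint passes its speed limit or range.

## Robot

A 7-joint arm with a two-finger parallel gripper is mounted at the origin on a cart in front of the work surface, level with it; the furniture and walls round the work are solid. World frame = base frame: x ahead of the robot, y to its left, z up, the work surface at z = 0. Lengths are in m, angles in rad, forces in N, time in s.
With the tool pointing down it reaches from about 0.35 to 0.9 m from the base axis. Payload 19.9 kg.
Tool frame: the origin (TCP) lies at the very end of the fingers, on their centre line; the grasp point (between the pads) lies 19 mm behind it (ctrl.tcp_to_grasp is the distance from the TCP to the grasp point, in m); z points along the fingers, y is the direction in which the jaws open and shut (so a half turn about z gives the same grasp; the last joint's range is limited). The gripper opens to 85 mm and grips with 20 to 120 N. Pads are 22 mm wide; open, the fingers measure 114 mm over their backs; the gripper's body (76 mm by 85 mm) begins 54 mm behind the grasp point. The pads swing forward as they close: fully open they stand 13 mm farther back than shut.
Start: joints at [-1.331, 0.417, -0.01, 1.614, 0.005, 1.111, -0.053], TCP at [0.174, 0.6, 0.231] pointing down, gripper open.
Joint ranges: [-2.81, 2.81], [-0.39, 2.02], [-1.27, 1.25], [0.06, 2.57], [-1.19, 4.33], [0.19, 2], [-2.82, 2.82]. Speed limits (rad/s): [1.89, 1.89, 2.39, 2.39, 3.01, 3.01, 3.01].

## Interface

Orientations are given as [roll, pitch, yaw] about the fixed x, y, z axes, in that order (R = Rz(yaw) Ry(pitch) Rx(roll)).
In Python, from workcell import ctrl, eyes gives the robot as it stands. The module is installed in compiled form; this text tells all that it offers.
- The arm moves only by the tool servo_tool, never from a script. Its arguments are lists of equal length, an entry for each row: "linear": the shift along the tool's x, y, z in mm, a list of three; "angular": the turn, a rotation vector about the tool's x, y, z in rad, a list of three; "grip": the finger opening in mm, from 0 to 85.4. A call has 1 to 5 rows; each row shifts and turns the pose as measured when the row begins, along the tool's axes as they then stand; what a row does not reach is not made up. A row lasts 1/10 s, in which the tool goes at most 50 mm and 8.59 degrees, less where a joint would pass 70% of its speed; a pose out of reach is approached as far as the arm can. A call with a gripper value outside its range is refused whole. The fingers move at their own pace and stop on an object; "force" is the grip in N (left out, the last holds). Time passes only in rows, so rows that do not move let the fingers close. It gives the time, the measured TCP pose, the force and the opening at its end, in the units of the state.
- ctrl.observe(): the state, without advancing time (a new reading comes with each control period).
- eyes.get_image(name): name is "scene" or "side" or "wrist"; returns a dict with "pixels" (480x640x3 uint8, red, green, blue), "vertical_fov" (degrees; the focal length in pixels is half the picture's height over the tangent of half this angle, whatever the lens; pixels are square), "cx", "cy" (the principal point, pixels), "R" (3x3) and "t" (3): a world point X has camera coordinates R X + t; the wrist camera has in their place "hand_eye" (4x4, takes a point from camera to tool coordinates, whose origin is the TCP and whose axes are the flange's). Camera axes: x right, y down, z forward; pixel columns grow to the right and rows downward; lengths in m; the calibration is good to about 2 mm. A picture is of the moment at which its call begins: read the wrist's pose just before it. There is no depth.
- ctrl.hand_in(): hands the job in, once; it reports no verdict.
The state is a dict: "clock": time; "qpos": joint angles; "qd": joint speeds; "tau": joint torques, N m; "tool_pos": TCP position; "tool_rot": TCP orientation; "ft_force": force on the tool from outside, world axes, zero at the start; "wrist_torque": the same for the moment, N m; "gripper_width": opening from 0.0 (shut) to 1.0 (fully open).
Only numpy, scipy, OpenCV 4.12 (cv2) and the standard library are available. Lean on these libraries where they do the work, as an engineer would, in place of code of your own. Each camera call takes 0.05 s, during which the arm holds its last target.

## Working session

There is one attempt and no reset: what is moved stays moved. The work goes in short steps, Python scripts to look and compute and a tool call to move; the robot and the scene stay as the last step left them, time stands still between calls to the robot, and variables do not carry over. Pictures are saved under pics/ and viewed, and the job is handed in when it is done.

Besides the shell and the picture viewer there is one more tool, called after "Call:" by a JSON object that holds its "fn" and its "kwargs". servo_tool: Moves the arm, as the interface text tells. Its arguments: {"type":"object","properties":{"linear":{"type":"array","items":{"type":"array","items":{"type":"number"}}},"angular":{"type":"array","items":{"type":"array","items":{"type":"number"}}},"grip":{"type":"array","items":{"type":"number"}},"force":{"type":"number"}},"required":["linear","angular","grip"]}

```bash
mkdir -p pics; python3 - <<'E'
from workcell import ctrl, eyes
import cv2,numpy as np
print(ctrl.observe(), ctrl.tcp_to_grasp)
for n in ("scene","side","wrist"):
    d=eyes.get_image(n); cv2.imwrite(f"pics/a_{n}.png",d["pixels"][:,:,::-1])
    print(n,{k:v for k,v in d.items() if k!="pixels"})
E
```

```text
{'clock': 0.0, 'qpos': array([-1.33050888,  0.41797015, -0.01026068,  1.61418926,  0.00473582,
        1.11067574, -0.05300446]), 'qd': array([-0.00046986,  0.0002431 , -0.00107319, -0.00034534,  0.00022543,
       -0.00034699,  0.00017236]), 'tau': array([ 3.54753629e-04, -8.64449430e+01,  6.79174997e-01, -4.34894192e+01,
        1.91620417e-02,  7.55103480e-03, -2.02416601e-05]), 'tool_pos': array([0.17374289, 0.60000328, 0.23065652]), 'tool_rot': array([-3.14037973e+00,  1.40369074e-04,  2.85978638e+00]), 'ft_force': array([0.36396845, 1.31401336, 0.66479488]), 'wrist_torque': array([ 0.0269724 ,  0.00161779, -0.02994416]), 'gripper_width': 1.0004896877910574} 0.0187
scene {'vertical_fov': 46.971579657904066, 'cx': 312.8485964988511, 'cy': 238.7965080947652, 'R': array([[ 0.61371702, -0.7894194 , -0.01297783],
       [-0.34137792, -0.25050365, -0.90592993],
       [ 0.71190767,  0.56041496, -0.4232287 ]]), 't': array([-0.3896538 ,  0.25468861,  1.06199602])}
side {'vertical_fov': 51.098642453093454, 'cx': 320.56696188044737, 'cy': 241.9528587107568, 'R': array([[-0.9996329 ,  0.02664294, -0.00492181],
       [ 0.01448249,  0.37191791, -0.92815264],
       [-0.02289821, -0.92788319, -0.37216723]]), 't': array([0.62034956, 0.04206902, 1.07778257])}
wrist {'vertical_fov': 61.190549176364065, 'cx': 319.6158894873294, 'cy': 237.2815572130082, 'hand_eye': array([[-3.88034474e-04, -9.50813059e-01, -3.09765035e-01,
         7.91092872e-02],
       [ 9.99998524e-01,  1.49444448e-04, -1.71138629e-03,
        -9.46592879e-05],
       [ 1.67350110e-03, -3.09765242e-01,  9.50811598e-01,
        -1.43183015e-01],
       [ 0.00000000e+00,  0.00000000e+00,  0.00000000e+00,
         1.00000000e+00]])}
```

View pics/a_scene.png

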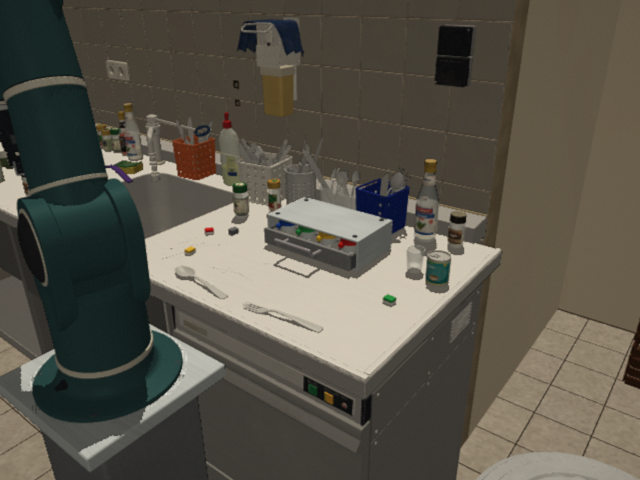

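View pics/a_side.png

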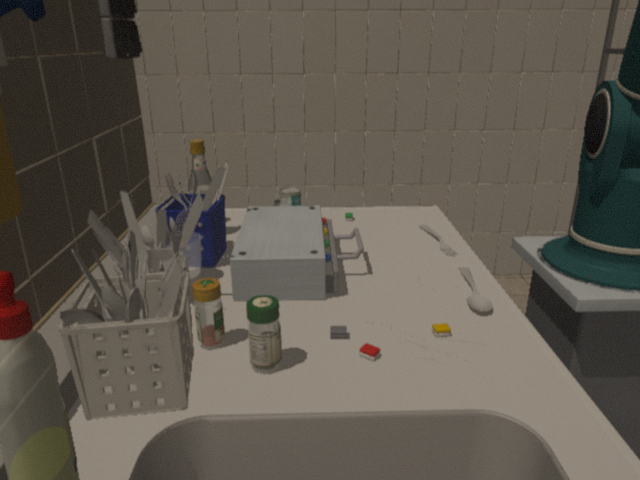

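View pics/a_wrist.png

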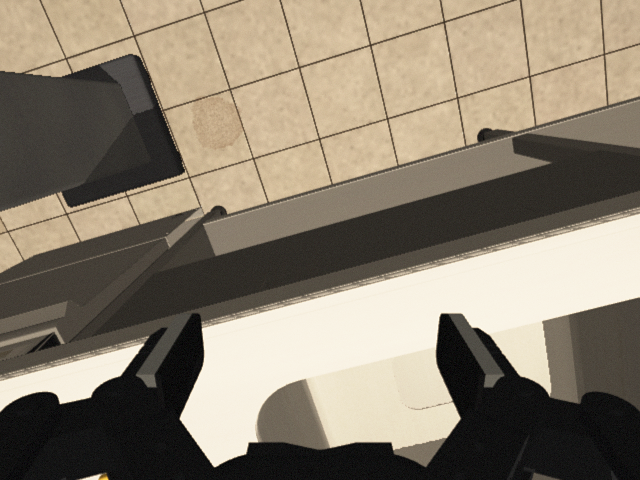

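```bash
cat > h.py <<'E'
from workcell import ctrl, eyes
import cv2,numpy as np
from scipy.spatial.transform import Rotation as Ro
def rot(rpy): return Ro.from_euler('xyz',rpy).as_matrix()
def cam(n):
    s=ctrl.observe(); d=eyes.get_image(n); p=d["pixels"]
    f=p.shape[0]/2/np.tan(np.radians(d["vertical_fov"])/2)
    if n=="wrist":
        T=np.eye(4);T[:3,:3]=rot(s["tool_rot"]);T[:3,3]=s["tool_pos"]
        C=np.linalg.inv(T@d["hand_eye"]); R,t=C[:3,:3],C[:3,3]
    else: R,t=np.array(d["R"]),np.array(d["t"])
    return p,f,d["cx"],d["cy"],R,t
def plane(c,u,v,z):
    _,f,cx,cy,R,t=c
    d=R.T@np.array([(u-cx)/f,(v-cy)/f,1]); o=-R.T@t
    return o+d*(z-o[2])/d[2]
def proj(c,X):
    _,f,cx,cy,R,t=c
    q=np.atleast_2d(X)@R.T+t
    return np.c_[f*q[:,0]/q[:,2]+cx,f*q[:,1]/q[:,2]+cy]
def save(p,name,box=None,s=1):
    if box: p=p[box[1]:box[3],box[0]:box[2]]
    cv2.imwrite("pics/"+name,cv2.resize(p,None,fx=s,fy=s,interpolation=cv2.INTER_CUBIC)[:,:,::-1])
E
python3 - <<'E'
from h import *
c=cam("scene"); save(c[0],"b_sc.png",(165,170,425,330),3)
d=cam("side"); save(d[0],"b_si.png",(220,190,480,370),3)
E
```

```text
(no output)
```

View pics/b_sc.png

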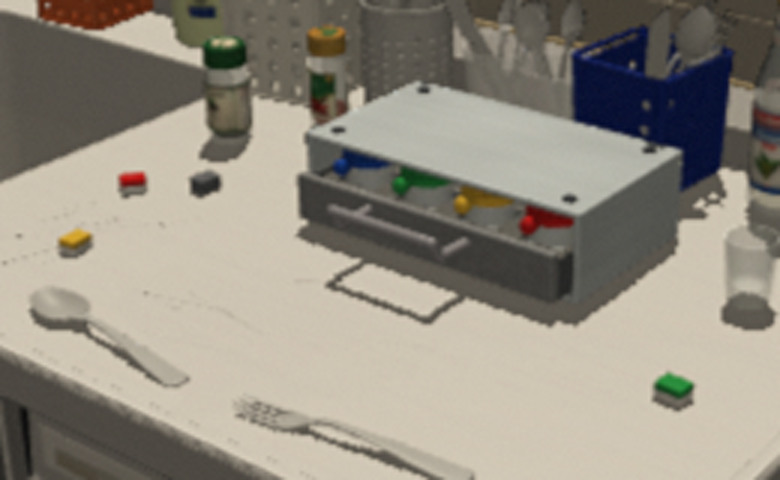

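View pics/b_si.png

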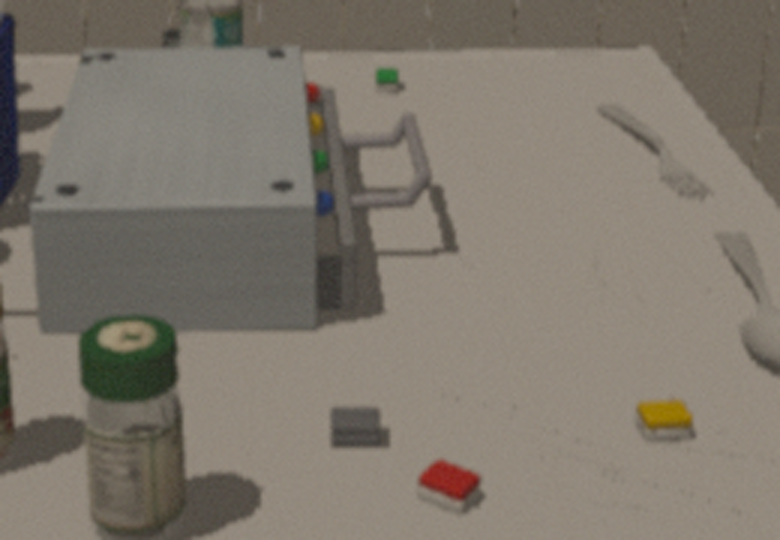

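```bash
python3 - <<'E'
from h import *
from scipy.optimize import least_squares
c=cam("scene"); d=cam("side")
sc=dict(fl=(308,130),fr=(578,213),br=(682,152),bl=(422,82)); si=dict(fl=(315,205),bl=(33,208),fr=(302,47),br=(85,48))
loc=dict(fl=(0,.153,.086),fr=(0,-.153,.086),bl=(.17,.153,.086),br=(.17,-.153,.086))
A=np.array([[165+x/3,170+y/3] for x,y in sc.values()]);B=np.array([[220+x/3,190+y/3] for x,y in si.values()])
def W(p,ks):
    R=np.array([[np.cos(p[2]),-np.sin(p[2])],[np.sin(p[2]),np.cos(p[2])]])
    L=np.array([loc[k] for k in ks]); return np.c_[L[:,:2]@R.T+p[:2],L[:,2]]
f=lambda p:np.r_[(proj(c,W(p,sc))-A).ravel(),(proj(d,W(p,si))-B).ravel()]
r=least_squares(f,[.7,0,0]);print(r.x,r.fun.round(1))
# tablets top
def seg(cm,lo,hi,box):
    hsv=cv2.cvtColor(cm[0],cv2.COLOR_RGB2HSV);m=cv2.inRange(hsv,lo,hi);o=np.zeros_like(m);x0,y0,x1,y1=box;o[y0:y1,x0:x1]=m[y0:y1,x0:x1]
    ys,xs=np.nonzero(o);return xs.mean(),ys.mean(),len(xs)
for n,lo,hi,b1,b2 in [("red",(0,120,50),(9,255,255),(195,220,220,242),(350,335,390,365)),("yellow",(15,120,60),(35,255,255),(180,240,200,258),(425,318,455,340)),("green",(45,120,40),(80,255,255),(378,288,400,308),(338,208,360,222))]:
    u=seg(c,lo,hi,b1);v=seg(d,lo,hi,b2)
    print(n,u,v,plane(c,*u[:2],.0125).round(4),plane(d,*v[:2],.0125).round(4))
    
print("grey",plane(c,233,230,.012),plane(d,338.5,330,.012))
# bystanders
for n,u,v in [("glassbase",(415,274),None),("tinbase",(437,286),None),("jarbase",(241,215),(265,366)),]:
    print(n,plane(c,*u,0), v and plane(d,*v,0))
E
```

```text
[ 0.61524756 -0.00480532 -0.0020243 ] [-1.2  0.3 -0.1  0.4  0.2 -0.9 -1.2 -1.1  0.4 -1.6 -1.4 -1.3  0.3 -1.
  0.  -0.5]
red (np.float64(208.5), np.float64(229.5), 32) (np.float64(369.32704402515725), np.float64(349.49685534591197), 159) [0.5532 0.3274 0.0125] [0.5561 0.3305 0.0125]
yellow (np.float64(189.53488372093022), np.float64(249.37209302325581), 43) (np.float64(441.177304964539), np.float64(327.8156028368794), 141) [0.4305 0.2691 0.0125] [0.4333 0.2734 0.0125]
green (np.float64(389.1666666666667), np.float64(298.1666666666667), 54) (np.float64(348.6666666666667), np.float64(214.93333333333334), 15) [ 0.5341 -0.3006  0.0125] [ 0.5378 -0.2961  0.0125]
grey [0.59446665 0.26679557 0.012     ] [0.59901322 0.27348782 0.012     ]
glassbase [ 0.69253318 -0.28242665  0.        ] None
tinbase [ 0.67033767 -0.35420319  0.        ] None
jarbase [7.11627108e-01 3.50486085e-01 1.11022302e-16] [7.11541202e-01 3.49142152e-01 5.55111512e-17]
```

```bash
cat >> h.py <<'E'
def plan(pos,yaw,rp=(np.pi,0),step=45,ang=.14,n=None):
    s=ctrl.observe(); p0=s["tool_pos"];R0=Ro.from_euler('xyz',s["tool_rot"]);R1=Ro.from_euler('xyz',[rp[0],rp[1],yaw])
    rv=(R0.inv()*R1).as_rotvec(); dp=np.array(pos)-p0
    n=n or int(np.ceil(max(np.linalg.norm(dp)*1000/step,np.linalg.norm(rv)/ang,1)))
    print("n",n,"tot",(R0.inv().apply(dp)*1000).round(1),rv.round(3),"from",p0.round(4),s["tool_rot"].round(3))
    for i in range(n):
        Ri=R0*Ro.from_rotvec(rv*i/n)
        print((Ri.inv().apply(dp/n)*1000).round(0).astype(int).tolist(),(rv/n).round(3).tolist())
E
python3 - <<'E'
from h import *
c=cam("scene");d=cam("side")
for u in [(335,210),(440,242)]: print(plane(c,165+u[0]/3,170+u[1]/3,.06))
for u in [(408,118),(425,180)]: print(plane(d,220+u[0]/3,190+u[1]/3,.06))
plan((.54,-.005,.2),np.pi/2)
E
```

```text
[0.54266268 0.04758897 0.06      ]
[ 0.54729587 -0.06533167  0.06      ]
[ 0.54123738 -0.0586246   0.06      ]
[0.54083469 0.05818693 0.06      ]
n 16 tot [-520.1 -479.6   31.3] [-0.     0.     1.289] from [0.1737 0.6003 0.2312] [-3.141  0.     2.86 ]
[-33, -30, 2] [-0.0, 0.0, 0.081]
[-35, -27, 2] [-0.0, 0.0, 0.081]
[-37, -24, 2] [-0.0, 0.0, 0.081]
[-39, -21, 2] [-0.0, 0.0, 0.081]
[-40, -18, 2] [-0.0, 0.0, 0.081]
[-42, -15, 2] [-0.0, 0.0, 0.081]
[-43, -11, 2] [-0.0, 0.0, 0.081]
[-43, -8, 2] [-0.0, 0.0, 0.081]
[-44, -4, 2] [-0.0, 0.0, 0.081]
[-44, -1, 2] [-0.0, 0.0, 0.081]
[-44, 3, 2] [-0.0, 0.0, 0.081]
[-44, 6, 2] [-0.0, 0.0, 0.081]
[-43, 10, 2] [-0.0, 0.0, 0.081]
[-42, 13, 2] [-0.0, 0.0, 0.081]
[-41, 17, 2] [-0.0, 0.0, 0.081]
[-40, 20, 2] [-0.0, 0.0, 0.081]
```

Call:
{"fn": "servo_tool", "kwargs": {"linear": [[-33, -30, 0], [-35, -27, 0], [-37, -24, 0], [-39, -21, 0], [-40, -18, 0]], "angular": [[0, 0, 0.08], [0, 0, 0.08], [0, 0, 0.08], [0, 0, 0.08], [0, 0, 0.08]], "grip": [85, 85, 85, 85, 85]}}

```text
clock: 0.95
tool_pos: [0.2885, 0.4095, 0.23]
tool_rot: [-3.141, -0.002, 2.455]
ft_force: [1.0, 0.2, 0.2]
gripper_width: 0.992
```

Call:
{"fn": "servo_tool", "kwargs": {"linear": [[-42, -15, 2], [-43, -11, 2], [-43, -8, 2], [-44, -4, 2], [-44, -1, 2]], "angular": [[0, 0, 0.08], [0, 0, 0.08], [0, 0, 0.08], [0, 0, 0.08], [0, 0, 0.08]], "grip": [85, 85, 85, 85, 85]}}

```text
clock: 1.45
tool_pos: [0.4053, 0.2119, 0.2205]
tool_rot: [3.139, -0.005, 2.038]
ft_force: [0.5, 1.5, -0.1]
gripper_width: 0.994
```

```bash
python3 -c "
from h import *
plan((.543,-.004,.2),np.pi/2)"
```

```text
n 6 tot [-254.9   25.6   19.4] [ 0.001 -0.005  0.468] from [0.4053 0.2119 0.2205] [ 3.139 -0.005  2.038]
[-42, 4, 3] [0.0, -0.001, 0.078]
[-42, 8, 3] [0.0, -0.001, 0.078]
[-41, 11, 3] [0.0, -0.001, 0.078]
[-40, 14, 3] [0.0, -0.001, 0.078]
[-39, 17, 3] [0.0, -0.001, 0.078]
[-38, 20, 3] [0.0, -0.001, 0.078]
```

Call:
{"fn": "servo_tool", "kwargs": {"linear": [[-42, 4, 3], [-42, 8, 3], [-41, 11, 3], [-40, 14, 3], [-39, 17, 3]], "angular": [[0, -0.001, 0.078], [0, -0.001, 0.078], [0, -0.001, 0.078], [0, -0.001, 0.078], [0, -0.001, 0.078]], "grip": [85, 85, 85, 85, 85]}}

```text
clock: 1.95
tool_pos: [0.5225, 0.0243, 0.2062]
tool_rot: [3.136, -0.002, 1.632]
ft_force: [0.5, 1.2, -0.5]
gripper_width: 0.994
```

```bash
python3 -c "
from h import *
plan((.543,-.004,.2),np.pi/2)
c=cam('wrist');save(c[0],'c_w.png')"
```

```text
n 1 tot [-29.5  18.7   6.2] [ 0.005 -0.003  0.062] from [0.5225 0.0243 0.2062] [ 3.136e+00 -2.000e-03  1.632e+00]
[-30, 19, 6] [0.005, -0.003, 0.062]
```

View pics/c_w.png

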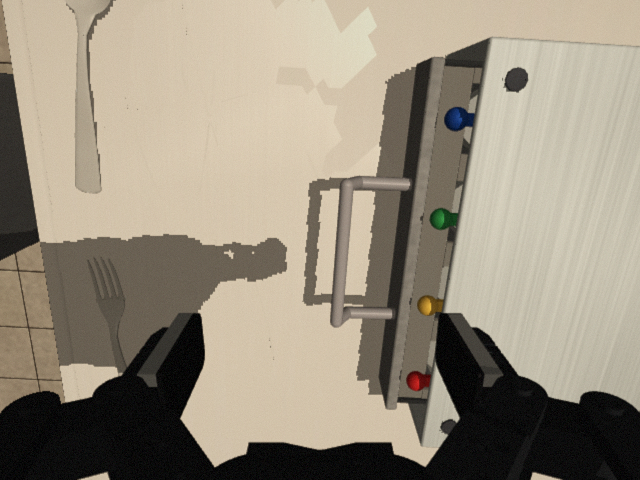

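```bash
python3 -c "
from h import *
c=cam('wrist')
for u in [(349,185),(338,322)]: print('bar',plane(c,*u,.06))
for u in [(456,119),(441,219),(428,306),(416,381)]: print('bead',plane(c,*u,.064))
for u in [(491,39),(424,445)]: print('cab front',plane(c,*u,.086))
for u in [(439,58),(392,408)]: print('panel outer-ish',plane(c,*u,.055))
plan((.541,-.004,.12),np.pi/2)
"
```

```text
bar [0.54587076 0.04293388 0.06      ]
bar [ 0.54508322 -0.06865519  0.06      ]
bead [0.61458144 0.09218504 0.064     ]
bead [0.61446709 0.02194305 0.064     ]
bead [ 0.61439096 -0.0489315   0.064     ]
bead [ 0.61365031 -0.11909839  0.064     ]
cab front [0.62095459 0.13861194 0.086     ]
cab front [ 0.6207882  -0.16447846  0.086     ]
panel outer-ish [0.60015204 0.13033158 0.055     ]
panel outer-ish [ 0.59884161 -0.15524179  0.055     ]
n 3 tot [-25.5  15.7  86.1] [ 0.005 -0.     0.055] from [0.5234 0.0206 0.206 ] [3.136 0.    1.626]
[-9, 5, 29] [0.002, -0.0, 0.018]
[-8, 5, 29] [0.002, -0.0, 0.018]
[-8, 6, 29] [0.002, -0.0, 0.018]
```

Call:
{"fn": "servo_tool", "kwargs": {"linear": [[-15, 12, 0], [-13, 10, 0], [0, 0, 0], [0, 0, 0]], "angular": [[0.002, 0, 0.027], [0.002, 0, 0.027], [0, 0, 0], [0, 0, 0]], "grip": [85, 85, 85, 85]}}

```text
clock: 2.45
tool_pos: [0.5475, -0.0079, 0.2058]
tool_rot: [3.141, -0.0, 1.569]
ft_force: [-0.8, -1.0, -0.2]
gripper_width: 0.992
```

```bash
python3 -c "
from h import *
c=cam('wrist');save(c[0],'d_w.png')
plan((.545,-.01,.12),np.pi/2)"
```

```text
n 2 tot [-2.2 -2.5 85.8] [ 0.001 -0.    -0.002] from [ 0.5475 -0.0078  0.2058] [ 3.141 -0.     1.569]
[-1, -1, 43] [0.0, -0.0, -0.001]
[-1, -1, 43] [0.0, -0.0, -0.001]
```

View pics/d_w.png

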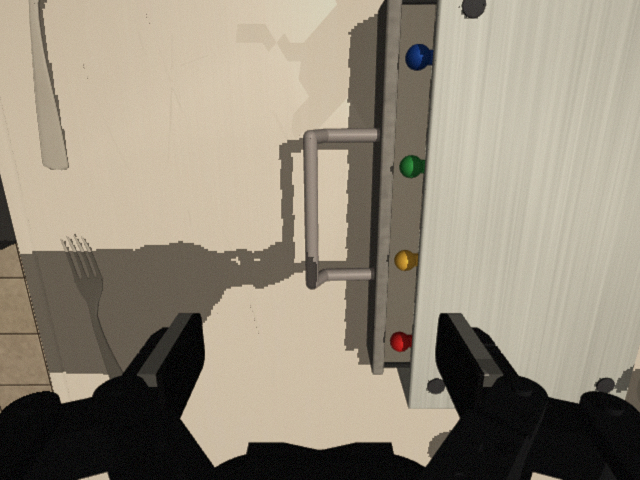

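```bash
python3 -c "
from h import *
c=cam('wrist')
for u in [(310,135),(312,284)]: print('bar',plane(c,*u,.06))
for u in [(418,57),(411,167),(405,261),(400,342)]: print('bead',plane(c,*u,.064))
for u in [(411,408)]: print('cab front',plane(c,*u,.086))
"
```

```text
bar [0.54121532 0.05133098 0.06      ]
bar [ 0.5416821  -0.06143628  0.06      ]
bead [0.61145111 0.10035848 0.064     ]
bead [0.61172292 0.02969579 0.064     ]
bead [ 0.61198047 -0.04081844  0.064     ]
bead [ 0.612374   -0.11094916  0.064     ]
cab front [ 0.61965234 -0.15688339  0.086     ]
```

Call:
{"fn": "servo_tool", "kwargs": {"linear": [[3, -6, 30], [0, 0, 40], [0, 0, 40], [0, 0, 40], [0, 0, 14]], "angular": [[0, 0, 0], [0, 0, 0], [0, 0, 0], [0, 0, 0], [0, 0, 0]], "grip": [40, 40, 40, 40, 40]}}

```text
clock: 3.05
tool_pos: [0.5428, 0.0005, 0.0402]
tool_rot: [3.134, -0.004, 1.576]
ft_force: [-0.2, 1.9, 0.1]
gripper_width: 0.47
```

Call:
{"fn": "servo_tool", "kwargs": {"linear": [[0, 0, 0], [0, 0, 0], [0, 0, 0], [0, 0, 0], [0, 0, 0]], "angular": [[0, 0, 0], [0, 0, 0], [0, 0, 0], [0, 0, 0], [0, 0, 0]], "grip": [5, 5, 5, 5, 5], "force": 50}}

```text
clock: 3.55
tool_pos: [0.5404, 0.001, 0.0407]
tool_rot: [3.138, -0.003, 1.578]
ft_force: [4.7, -2.7, -34.2]
gripper_width: 0.098
```

Call:
{"fn": "servo_tool", "kwargs": {"linear": [[0, -15, 0], [0, -20, 0], [0, -25, 0], [0, -25, 0]], "angular": [[0, 0, 0], [0, 0, 0], [0, 0, 0], [0, 0, 0]], "grip": [5, 5, 5, 5]}}

```text
clock: 3.95
tool_pos: [0.4538, 0.0006, 0.0407]
tool_rot: [3.137, -0.001, 1.579]
ft_force: [6.1, -0.7, -36.9]
gripper_width: 0.09
```

Call:
{"fn": "servo_tool", "kwargs": {"linear": [[0, -8, 0], [0, -8, 0], [0, -5, 0], [0, -4, 0]], "angular": [[0, 0, 0], [0, 0, 0], [0, 0, 0], [0, 0, 0]], "grip": [5, 5, 5, 5]}}

```text
clock: 4.35
tool_pos: [0.4365, 0.0007, 0.045]
tool_rot: [3.113, 0.001, 1.58]
ft_force: [14.9, -0.6, -29.8]
gripper_width: 0.091
```

Call:
{"fn": "servo_tool", "kwargs": {"linear": [[0, -5, 0], [0, -5, 0]], "angular": [[0, 0, 0], [0, 0, 0]], "grip": [5, 5]}}

```text
clock: 4.55
tool_pos: [0.4366, 0.0009, 0.0486]
tool_rot: [3.092, 0.002, 1.581]
ft_force: [22.8, -0.3, -25.6]
gripper_width: 0.092
```

Call:
{"fn": "servo_tool", "kwargs": {"linear": [[0, 0, 0], [0, 0, 0], [0, 0, 0]], "angular": [[0, 0, 0], [0, 0, 0], [0, 0, 0]], "grip": [40, 40, 40]}}

```text
clock: 4.85
tool_pos: [0.4402, 0.0017, 0.0526]
tool_rot: [3.083, -0.0, 1.581]
ft_force: [-0.2, -0.3, -0.1]
gripper_width: 0.468
```

Call:
{"fn": "servo_tool", "kwargs": {"linear": [[0, 0, -40], [0, -10, -45], [0, -10, -45], [0, 0, -20]], "angular": [[0, 0, 0], [0, 0, 0], [0, 0, 0], [0, 0, 0]], "grip": [40, 40, 40, 40]}}

```text
clock: 5.25
tool_pos: [0.4088, -0.0004, 0.2046]
tool_rot: [3.09, 0.002, 1.578]
ft_force: [-0.2, 1.4, 0.2]
gripper_width: 0.465
```

```bash
python3 -c "
from h import *
c=cam('scene');save(c[0],'e_s.png',(165,170,425,330),3)
c=cam('side');save(c[0],'e_si.png',(220,190,480,370),3)
plan((.42,-.005,.2),np.pi)"
```

```text
n 12 tot [-5.4  9.7  5. ] [ 0.041  0.043 -1.562] from [4.100e-01 4.000e-04 2.045e-01] [3.088e+00 1.000e-03 1.579e+00]
[0, 1, 0] [0.003, 0.004, -0.13]
[-1, 1, 0] [0.003, 0.004, -0.13]
[-1, 1, 0] [0.003, 0.004, -0.13]
[-1, 1, 0] [0.003, 0.004, -0.13]
[-1, 0, 0] [0.003, 0.004, -0.13]
[-1, 0, 0] [0.003, 0.004, -0.13]
[-1, 0, 0] [0.003, 0.004, -0.13]
[-1, 0, 0] [0.003, 0.004, -0.13]
[-1, 0, 0] [0.003, 0.004, -0.13]
[-1, 0, 0] [0.003, 0.004, -0.13]
[-1, 0, 0] [0.003, 0.004, -0.13]
[-1, 0, 0] [0.003, 0.004, -0.13]
```

View pics/e_s.png

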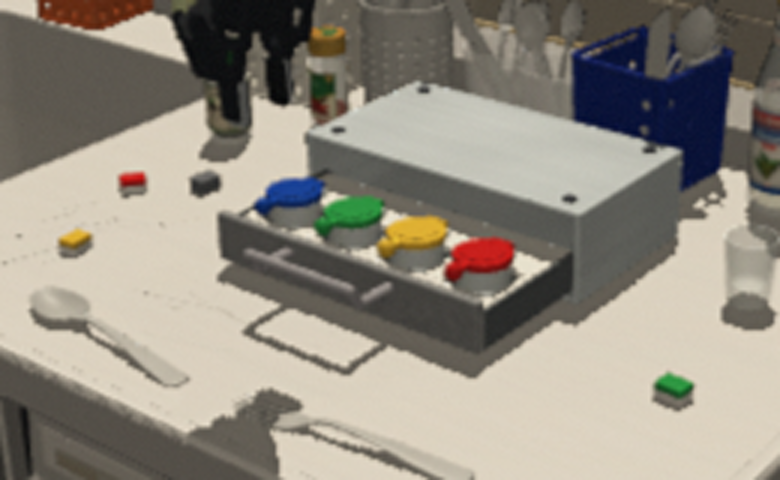

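Call:
{"fn": "servo_tool", "kwargs": {"linear": [[0, 0, -10], [0, 0, -10], [0, 0, -10], [0, 0, -10], [0, 0, 0]], "angular": [[0.003, 0.004, -0.13], [0.003, 0.004, -0.13], [0.003, 0.004, -0.13], [0.003, 0.004, -0.13], [0.003, 0.004, -0.13]], "grip": [30, 30, 30, 30, 30]}}

```text
clock: 5.85
tool_pos: [0.4064, 0.0001, 0.2449]
tool_rot: [3.108, 0.007, 2.252]
ft_force: [0.3, 0.2, -1.2]
gripper_width: 0.352
```

Call:
{"fn": "servo_tool", "kwargs": {"linear": [[-10, 0, 0], [-10, 0, 0], [-10, 0, 0], [-10, 0, 0], [-10, 0, 0]], "angular": [[0.003, 0.004, -0.13], [0.003, 0.004, -0.13], [0.003, 0.004, -0.13], [0.003, 0.004, -0.13], [0.003, 0.004, -0.13]], "grip": [30, 30, 30, 30, 30]}}

```text
clock: 6.35
tool_pos: [0.4453, -0.0293, 0.2432]
tool_rot: [3.127, -0.002, 2.93]
ft_force: [-0.7, -0.8, 0.4]
gripper_width: 0.35
```

Call:
{"fn": "servo_tool", "kwargs": {"linear": [[0, 0, 0], [0, 0, 0], [0, 0, 0]], "angular": [[0.003, 0.004, -0.13], [0.003, 0.004, -0.13], [0, 0, 0]], "grip": [30, 30, 30]}}

```text
clock: 6.65
tool_pos: [0.4453, -0.0302, 0.2414]
tool_rot: [3.133, -0.011, -3.08]
ft_force: [-0.0, -0.7, -0.6]
gripper_width: 0.35
```

```bash
python3 -c "
from h import *
c=cam('wrist');save(c[0],'f_w.png')
plan((.505,-.115,.12),np.pi)"
```

```text
n 4 tot [-56.2 -89.  120. ] [ 0.009 -0.011  0.056] from [ 0.4452 -0.0302  0.2414] [ 3.133 -0.011 -3.085]
[-14, -22, 30] [0.002, -0.003, 0.014]
[-14, -22, 30] [0.002, -0.003, 0.014]
[-15, -22, 30] [0.002, -0.003, 0.014]
[-15, -21, 30] [0.002, -0.003, 0.014]
```

View pics/f_w.png

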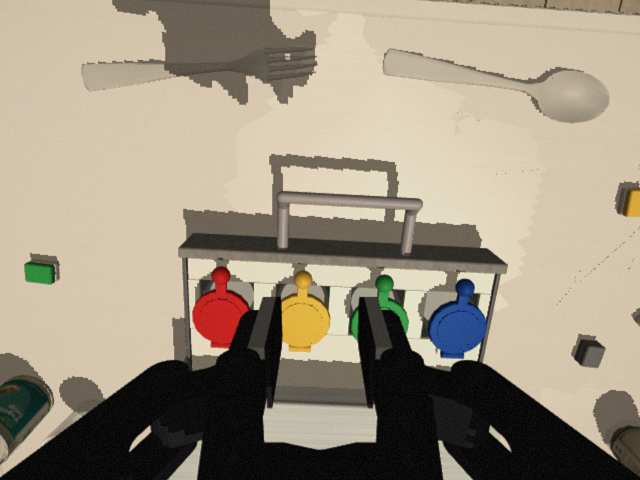

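```bash
python3 -c "
from h import *
c=cam('wrist')
for n,u in dict(red=(221,275),yel=(304,280),gre=(384,285),blu=(465,288)).items(): print(n,plane(c,*u,.064).round(4))
for n,u in dict(red=(222,318),yel=(303,321),gre=(380,322),blu=(458,327)).items(): print('cap',n,plane(c,*u,.066).round(4))
print('green tab',plane(c,39,271,.015), 'bar',plane(c,281,198,.06),plane(c,418,205,.06))
"
```

```text
red [ 0.5065 -0.1103  0.064 ]
yel [ 0.5073 -0.0394  0.064 ]
gre [0.5084 0.0297 0.064 ]
blu [0.5075 0.1002 0.064 ]
cap red [ 0.5464 -0.1096  0.066 ]
cap yel [ 0.5456 -0.0385  0.066 ]
cap gre [0.5431 0.0295 0.066 ]
cap blu [0.5445 0.0993 0.066 ]
green tab [ 0.53274279 -0.29865949  0.015     ] bar [ 0.43772282 -0.06132401  0.06      ] [0.43746165 0.05109354 0.06      ]
```

Call:
{"fn": "servo_tool", "kwargs": {"linear": [[-14, -20, 30], [-15, -20, 30], [-17, -20, 30], [-17, -19, 30], [0, 0, 30]], "angular": [[0.002, -0.003, 0.014], [0.002, -0.003, 0.014], [0.002, -0.003, 0.014], [0.002, -0.003, 0.014], [0, 0, 0]], "grip": [30, 30, 30, 30, 30]}}

```text
clock: 7.25
tool_pos: [0.5152, -0.1082, 0.0888]
tool_rot: [3.139, 0.012, 3.121]
ft_force: [-0.3, 1.6, -0.0]
gripper_width: 0.349
```

```bash
python3 -c "
from h import *
plan((.509,-.1103,.056),np.pi)"
```

```text
n 1 tot [ 6.5 -2.3 32.7] [ 0.003  0.012 -0.021] from [ 0.5152 -0.1082  0.0888] [3.139 0.012 3.121]
[6, -2, 33] [0.003, 0.012, -0.021]
```

Call:
{"fn": "servo_tool", "kwargs": {"linear": [[6, -2, 12], [0, 0, 12], [0, 0, 8], [0, 0, 0], [0, 0, 0]], "angular": [[0.003, 0.012, -0.021], [0, 0, 0], [0, 0, 0], [0, 0, 0], [0, 0, 0]], "grip": [30, 30, 30, 30, 5]}}

```text
clock: 7.75
tool_pos: [0.5073, -0.1097, 0.054]
tool_rot: [-3.141, -0.004, 3.136]
ft_force: [-0.2, 0.6, -0.1]
gripper_width: 0.195
```

Call:
{"fn": "servo_tool", "kwargs": {"linear": [[0, 0, 0], [0, 0, 0], [0, 0, 0]], "angular": [[0, 0, 0], [0, 0, 0], [0, 0, 0]], "grip": [5, 5, 5], "force": 40}}

```text
clock: 8.05
tool_pos: [0.5075, -0.1094, 0.0557]
tool_rot: [3.141, -0.003, 3.136]
ft_force: [-2.3, -0.9, -0.5]
gripper_width: 0.15
```

```bash
python3 -c "
from h import *
print(ctrl.observe()['gripper_width'],ctrl.observe()['tool_pos'])
c=cam('wrist');save(c[0],'g_w.png',(160,240,480,480),2)
for a in (.2,.4,.6,.8,1,1.2,1.4,1.6,1.8,2,2.2,2.3): print(a,(68-68*np.cos(a)+2*np.sin(a)).round(1),(68*np.sin(a)-2+2*np.cos(a)).round(1))
"
```

```text
0.15017790656048347 [ 0.50745973 -0.10937254  0.05572357]
0.2 1.8 13.5
0.4 6.1 26.3
0.6 13.0 38.0
0.8 22.1 48.2
1 32.9 56.3
1.2 45.2 62.1
1.4 58.4 65.4
1.6 72.0 65.9
1.8 85.4 63.8
2 98.1 59.0
2.2 109.6 51.8
2.3 114.8 47.4
```

View pics/g_w.png

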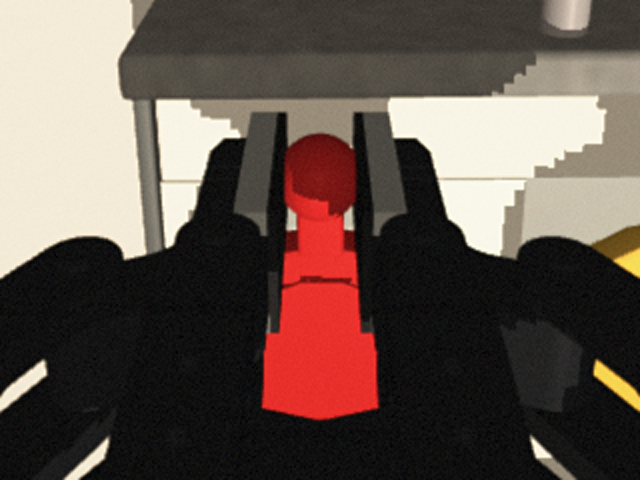

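Call:
{"fn": "servo_tool", "kwargs": {"linear": [[-2, 0, -13], [-4, 0, -13], [-7, 0, -12], [-9, 0, -10], [0, 0, 0]], "angular": [[0, 0, 0], [0, 0, 0], [0, 0, 0], [0, 0, 0], [0, 0, 0]], "grip": [5, 5, 5, 5, 5]}}

```text
clock: 8.6
tool_pos: [0.5322, -0.1094, 0.1099]
tool_rot: [3.141, -0.0, 3.136]
ft_force: [0.1, -1.3, -0.6]
gripper_width: 0.148
```

```bash
python3 -c "
from h import *
c=cam('scene');save(c[0],'h_s.png',(225,190,385,310),4)
"
```

```text
(no output)
```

View pics/h_s.png

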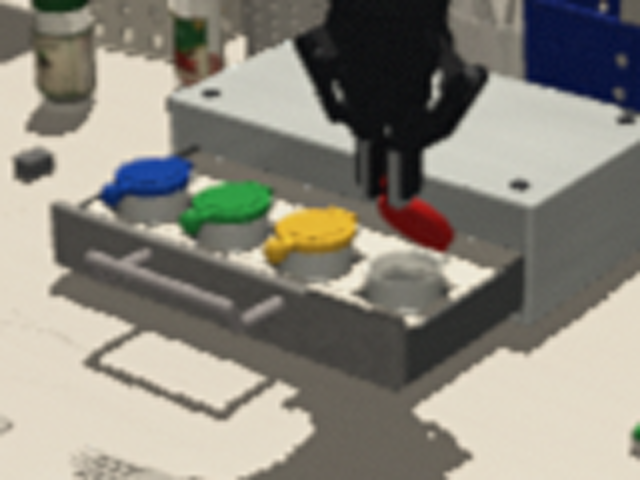

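Call:
{"fn": "servo_tool", "kwargs": {"linear": [[0, 0, 0], [0, 0, 0], [15, 0, 0], [20, 0, 0], [0, 0, 0]], "angular": [[0, 0, 0], [0, 0, 0], [0, 0, 0], [0, 0, 0], [0, 0, 0]], "grip": [30, 30, 30, 30, 0]}}

```text
clock: 9.15
tool_pos: [0.4942, -0.109, 0.1085]
tool_rot: [3.141, -0.002, 3.136]
ft_force: [0.5, -0.9, -0.2]
gripper_width: 0.193
```

Call:
{"fn": "servo_tool", "kwargs": {"linear": [[0, 0, 0], [0, 0, 0], [-12, 0, -2], [-12, 0, -2], [-12, 0, -6]], "angular": [[0, 0, 0], [0, 0, 0], [0, 0, 0], [0, 0, 0], [0, 0, 0]], "grip": [0, 0, 0, 0, 0]}}

```text
clock: 9.65
tool_pos: [0.5329, -0.1088, 0.1183]
tool_rot: [3.141, -0.003, 3.136]
ft_force: [-2.1, 0.0, 1.0]
gripper_width: 0.002
```

Call:
{"fn": "servo_tool", "kwargs": {"linear": [[-13, 0, -5], [-14, 0, -2], [-13, 0, 2], [-13, 0, 5], [-12, 0, 7]], "angular": [[0, 0, 0], [0, 0, 0], [0, 0, 0], [0, 0, 0], [0, 0, 0]], "grip": [0, 0, 0, 0, 0]}}

```text
clock: 10.15
tool_pos: [0.6068, -0.1086, 0.1123]
tool_rot: [3.141, -0.001, 3.138]
ft_force: [-10.1, 0.1, 7.3]
gripper_width: 0.004
```

Call:
{"fn": "servo_tool", "kwargs": {"linear": [[0, 0, 0], [0, 0, 0]], "angular": [[0, 0, 0], [0, 0, 0]], "grip": [0, 0]}}

```text
clock: 10.35
tool_pos: [0.6087, -0.1086, 0.1113]
tool_rot: [-3.141, -0.002, 3.139]
ft_force: [-0.7, 0.1, 0.0]
gripper_width: -0.002
```

```bash
python3 -c "
from h import *
c=cam('scene');save(c[0],'i_s.png',(225,190,385,310),4)
"
```

```text
(no output)
```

View pics/i_s.png

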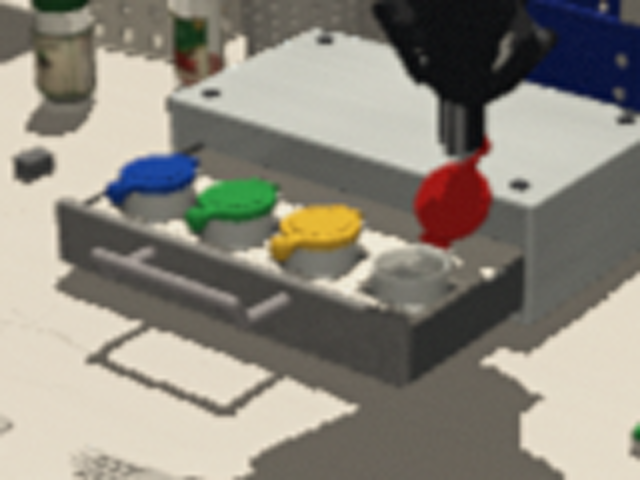

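Call:
{"fn": "servo_tool", "kwargs": {"linear": [[30, 5, -30], [40, 15, -30], [40, 20, -30], [30, 20, -10], [15, 10, 0]], "angular": [[0, 0, 0], [0, 0, 0], [0, 0, 0], [0, 0, 0], [0, 0, 0]], "grip": [30, 30, 30, 30, 30]}}

```text
clock: 10.9
tool_pos: [0.4523, -0.0396, 0.21]
tool_rot: [3.141, -0.005, 3.138]
ft_force: [1.2, -0.8, -0.0]
gripper_width: 0.353
```

Call:
{"fn": "servo_tool", "kwargs": {"linear": [[0, 0, 0], [0, 0, 0]], "angular": [[0, 0, 0], [0, 0, 0]], "grip": [30, 30]}}

```text
clock: 11.1
tool_pos: [0.4508, -0.0377, 0.2112]
tool_rot: [3.137, -0.003, 3.14]
ft_force: [0.6, -0.4, 1.0]
gripper_width: 0.35
```

```bash
python3 -c "
from h import *
c=cam('wrist');save(c[0],'j_w.png')
"
```

```text
(no output)
```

View pics/j_w.png

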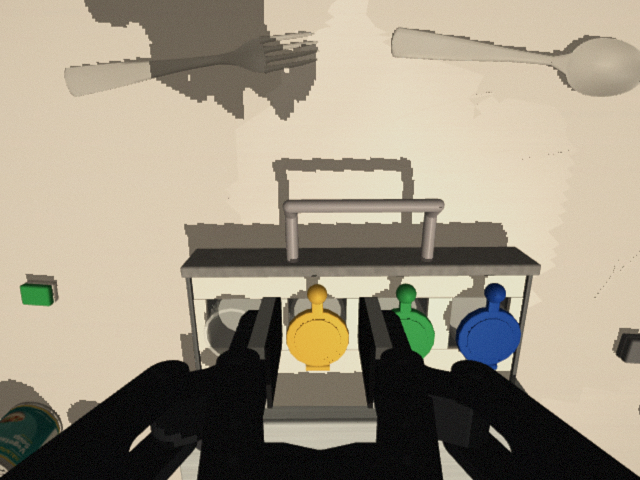

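```bash
python3 -c "
from h import *
c=cam('wrist')
for n,u in dict(yel=(317,295),gre=(406,294),blu=(494,294)).items(): print(n,plane(c,*u,.064).round(4))
for n,u in dict(bar=(290,206),b2=(438,205)).items(): print(n,plane(c,*u,.06).round(4))
print('green tab',plane(c,38,293,.015))
plan((.511,-.0394,.056),np.pi)
"
```

```text
yel [ 0.5135 -0.0402  0.064 ]
gre [0.5129 0.0299 0.064 ]
blu [0.5131 0.0993 0.064 ]
bar [ 0.4425 -0.06    0.06  ]
b2 [0.442 0.05  0.06 ]
green tab [ 0.53441289 -0.29651737  0.015     ]
n 4 tot [-60.4  -1.5 154.7] [ 0.003 -0.003 -0.002] from [ 0.4511 -0.0383  0.2109] [ 3.138e+00 -3.000e-03  3.139e+00]
[-15, 0, 39] [0.001, -0.001, -0.001]
[-15, 0, 39] [0.001, -0.001, -0.001]
[-15, 0, 39] [0.001, -0.001, -0.001]
[-15, 0, 39] [0.001, -0.001, -0.001]
```

Call:
{"fn": "servo_tool", "kwargs": {"linear": [[-20, 0, 40], [-20, 0, 40], [-15, 0, 35], [-6, 0, 20], [0, 0, 10]], "angular": [[0.001, -0.001, 0], [0.001, -0.001, 0], [0, 0, 0], [0, 0, 0], [0, 0, 0]], "grip": [30, 30, 30, 30, 30]}}

```text
clock: 11.7
tool_pos: [0.5185, -0.0411, 0.0605]
tool_rot: [3.14, 0.004, 3.137]
ft_force: [-0.1, 0.9, -0.2]
gripper_width: 0.352
```

```bash
python3 -c "
from h import *
plan((.513,-.0394,.056),np.pi)
"
```

```text
n 1 tot [5.6 1.7 4.5] [ 0.001  0.004 -0.005] from [ 0.5185 -0.0411  0.0605] [3.14  0.004 3.137]
[6, 2, 5] [0.001, 0.004, -0.005]
```

Call:
{"fn": "servo_tool", "kwargs": {"linear": [[6, 2, 3], [0, 0, 0], [0, 0, 0], [0, 0, 0], [0, 0, 0]], "angular": [[0, 0.004, -0.005], [0, 0, 0], [0, 0, 0], [0, 0, 0], [0, 0, 0]], "grip": [30, 5, 5, 5, 5]}}

```text
clock: 12.2
tool_pos: [0.5113, -0.0394, 0.0585]
tool_rot: [3.14, -0.002, 3.141]
ft_force: [-1.9, 1.3, -1.1]
gripper_width: 0.147
```

Call:
{"fn": "servo_tool", "kwargs": {"linear": [[-2, 0, -13], [-4, 0, -13], [-7, 0, -12], [-9, 0, -10], [0, 0, 0]], "angular": [[0, 0, 0], [0, 0, 0], [0, 0, 0], [0, 0, 0], [0, 0, 0]], "grip": [5, 5, 5, 5, 5]}}

```text
clock: 12.7
tool_pos: [0.5366, -0.0394, 0.1139]
tool_rot: [3.14, 0.004, 3.141]
ft_force: [0.6, -0.7, -3.8]
gripper_width: 0.146
```

Call:
{"fn": "servo_tool", "kwargs": {"linear": [[0, 0, 0], [0, 0, 0], [15, 0, 0], [20, 0, 0], [0, 0, 0]], "angular": [[0, 0, 0], [0, 0, 0], [0, 0, 0], [0, 0, 0], [0, 0, 0]], "grip": [30, 30, 30, 30, 0]}}

```text
clock: 13.2
tool_pos: [0.4998, -0.0401, 0.114]
tool_rot: [3.14, 0.004, 3.141]
ft_force: [-0.2, -0.0, 0.2]
gripper_width: 0.195
```

```bash
python3 -c "
from h import *
plan((.521,-.0394,.112),np.pi)
c=cam('scene');save(c[0],'k_s.png',(225,190,385,310),4)
"
```

```text
n 1 tot [-21.2   0.7   2.1] [ 0.001  0.004 -0.001] from [ 0.4998 -0.0401  0.114 ] [3.14  0.004 3.141]
[-21, 1, 2] [0.001, 0.004, -0.001]
```

View pics/k_s.png

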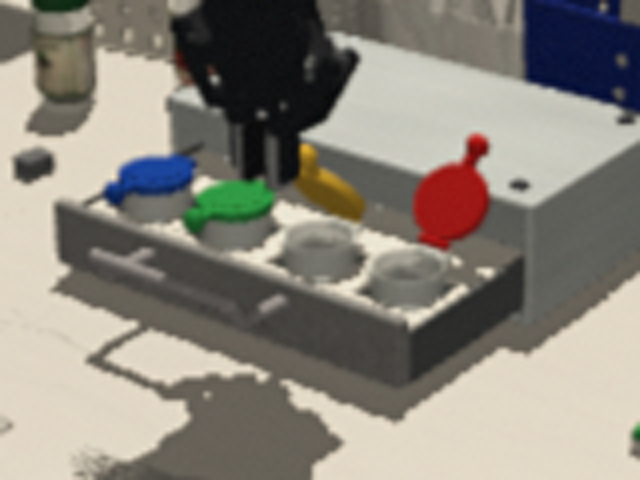

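Call:
{"fn": "servo_tool", "kwargs": {"linear": [[-12, 0, 0], [-11, 0, -3], [-11, 0, -5], [-11, 0, -3], [-11, 0, -1]], "angular": [[0, 0, 0], [0, 0, 0], [0, 0, 0], [0, 0, 0], [0, 0, 0]], "grip": [0, 0, 0, 0, 0]}}

```text
clock: 13.75
tool_pos: [0.5625, -0.0399, 0.1274]
tool_rot: [3.14, 0.004, -3.142]
ft_force: [-1.2, 0.0, 1.0]
gripper_width: -0.001
```

Call:
{"fn": "servo_tool", "kwargs": {"linear": [[-10, 0, 1], [-10, 0, 3], [-8, 0, 4], [-6, 0, 3], [0, 0, 0]], "angular": [[0, 0, 0], [0, 0, 0], [0, 0, 0], [0, 0, 0], [0, 0, 0]], "grip": [0, 0, 0, 0, 0]}}

```text
clock: 14.25
tool_pos: [0.6022, -0.0401, 0.1147]
tool_rot: [-3.142, 0.004, -3.141]
ft_force: [-0.1, -0.6, -0.8]
gripper_width: 0.001
```

Call:
{"fn": "servo_tool", "kwargs": {"linear": [[25, 10, -15], [35, 20, -5], [30, 20, 0], [0, 17, 10], [0, 2, 25]], "angular": [[0, 0, 0], [0, 0, 0], [0, 0, 0], [0, 0, 0], [0, 0, 0]], "grip": [30, 30, 30, 30, 30]}}

```text
clock: 14.75
tool_pos: [0.5097, 0.0302, 0.1002]
tool_rot: [3.14, 0.007, 3.14]
ft_force: [0.1, 0.1, 0.2]
gripper_width: 0.352
```

```bash
python3 -c "
from h import *
c=cam('wrist');save(c[0],'l_w.png')
plan((.512,.0299,.056),np.pi)
"
```

```text
n 1 tot [-4.5  0.4 40.1] [-0.     0.002 -0.001] from [0.5074 0.0295 0.0961] [-3.141e+00  2.000e-03  3.140e+00]
[-5, 0, 40] [-0.0, 0.002, -0.001]
```

View pics/l_w.png

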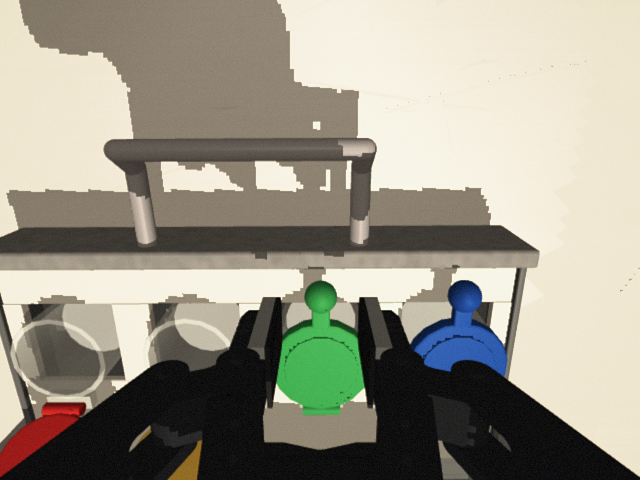

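Call:
{"fn": "servo_tool", "kwargs": {"linear": [[-5, 0, 18], [0, 0, 16], [0, 0, 4], [0, 0, 0], [0, 0, 0]], "angular": [[0, 0, 0], [0, 0, 0], [0, 0, 0], [0, 0, 0], [0, 0, 0]], "grip": [30, 30, 30, 5, 5]}}

```text
clock: 15.3
tool_pos: [0.5127, 0.0297, 0.0571]
tool_rot: [-3.141, -0.001, 3.14]
ft_force: [-2.6, 8.1, 0.2]
gripper_width: 0.148
```

Call:
{"fn": "servo_tool", "kwargs": {"linear": [[0, 0, 0], [0, 0, 0], [0, 0, 0]], "angular": [[0, 0, 0], [0, 0, 0], [0, 0, 0]], "grip": [5, 5, 5]}}

```text
clock: 15.6
tool_pos: [0.5127, 0.0304, 0.0589]
tool_rot: [3.14, -0.001, 3.14]
ft_force: [-2.7, 1.5, -1.0]
gripper_width: 0.151
```

Call:
{"fn": "servo_tool", "kwargs": {"linear": [[-2, 0, -13], [-4, 0, -13], [-7, 0, -12], [-9, 0, -10], [0, 0, 0]], "angular": [[0, 0, 0], [0, 0, 0], [0, 0, 0], [0, 0, 0], [0, 0, 0]], "grip": [5, 5, 5, 5, 5]}}

```text
clock: 16.1
tool_pos: [0.5381, 0.0301, 0.1141]
tool_rot: [3.14, 0.004, 3.14]
ft_force: [-0.5, 0.9, -0.1]
gripper_width: 0.057
```

Call:
{"fn": "servo_tool", "kwargs": {"linear": [[0, 0, 0], [0, 0, 0], [15, 0, 0], [20, 0, 0], [0, 0, 0]], "angular": [[0, 0, 0], [0, 0, 0], [0, 0, 0], [0, 0, 0], [0, 0, 0]], "grip": [30, 30, 30, 30, 0]}}

```text
clock: 16.6
tool_pos: [0.5009, 0.029, 0.1139]
tool_rot: [3.141, 0.004, 3.138]
ft_force: [-0.2, 0.5, 0.2]
gripper_width: 0.197
```

```bash
python3 -c "
from h import *
c=cam('scene');save(c[0],'m_s.png',(225,190,385,310),4)
"
```

```text
(no output)
```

View pics/m_s.png

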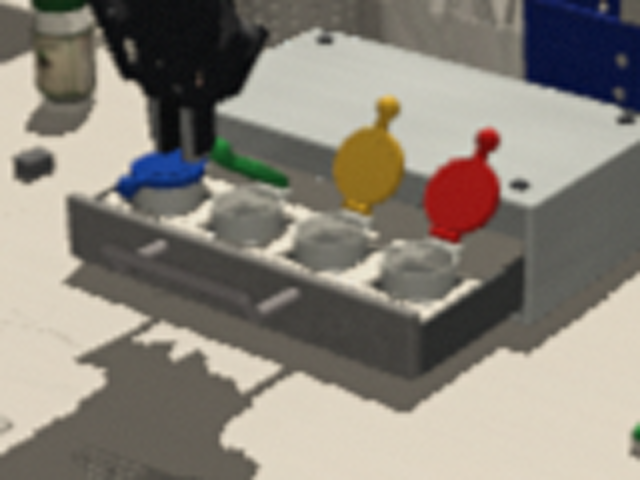

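Call:
{"fn": "servo_tool", "kwargs": {"linear": [[6, 0, 10], [0, 0, 10], [0, 0, 0], [-10, 0, 0], [-8, 0, -3]], "angular": [[0, 0, 0], [0, 0, 0], [0, 0, 0], [0, 0, 0], [0, 0, 0]], "grip": [0, 0, 0, 0, 0]}}

```text
clock: 17.15
tool_pos: [0.515, 0.029, 0.0944]
tool_rot: [-3.141, 0.003, 3.139]
ft_force: [0.4, -0.5, 0.9]
gripper_width: -0.001
```

Call:
{"fn": "servo_tool", "kwargs": {"linear": [[-8, 0, -9], [-9, 0, -8], [-10, 0, -6], [-10, 0, -4], [0, 0, 0]], "angular": [[0, 0, 0], [0, 0, 0], [0, 0, 0], [0, 0, 0], [0, 0, 0]], "grip": [0, 0, 0, 0, 0]}}

```text
clock: 17.65
tool_pos: [0.5578, 0.0288, 0.1264]
tool_rot: [-3.141, 0.006, 3.139]
ft_force: [-0.5, 0.9, -0.4]
gripper_width: 0.003
```

```bash
python3 -c "
from h import *
c=cam('scene');save(c[0],'n_s.png',(225,190,385,310),4)
"
```

```text
(no output)
```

View pics/n_s.png

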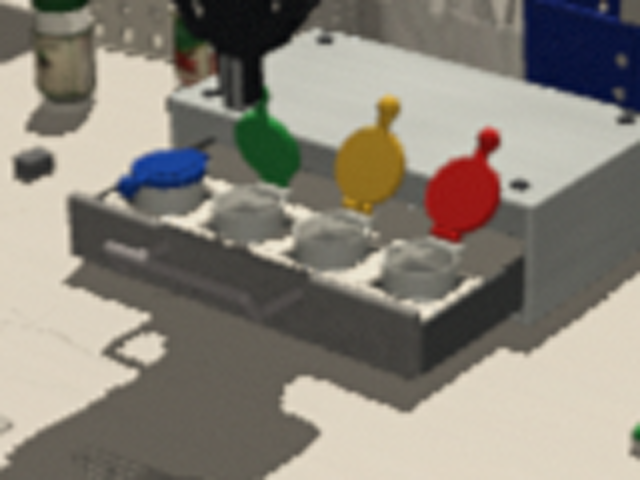

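Call:
{"fn": "servo_tool", "kwargs": {"linear": [[-10, 0, 0], [-11, 0, 2], [-11, 0, 4], [-8, 0, 4], [-4, 0, 2]], "angular": [[0, 0, 0], [0, 0, 0], [0, 0, 0], [0, 0, 0], [0, 0, 0]], "grip": [0, 0, 0, 0, 0]}}

```text
clock: 18.2
tool_pos: [0.6044, 0.0288, 0.1133]
tool_rot: [-3.141, 0.005, 3.139]
ft_force: [-0.8, 0.6, 0.5]
gripper_width: 0.001
```

Call:
{"fn": "servo_tool", "kwargs": {"linear": [[20, 0, -20], [40, -10, -20], [45, -20, -10], [45, -10, 0], [25, 0, 0]], "angular": [[0, 0, 0], [0, 0, 0], [0, 0, 0], [0, 0, 0], [0, 0, 0]], "grip": [0, 40, 40, 40, 40]}}

```text
clock: 18.7
tool_pos: [0.4265, -0.0129, 0.1605]
tool_rot: [-3.138, 0.003, 3.14]
ft_force: [0.4, 0.5, 0.1]
gripper_width: 0.471
```

```bash
python3 -c "
from h import *
c=cam('scene');save(c[0],'o_s.png',(225,190,385,310),4)
c=cam('wrist');save(c[0],'o_w.png')
plan((.44,-.005,.2),np.pi/2)
"
```

```text
n 12 tot [-13.5   6.9 -39.2] [0.    0.004 1.57 ] from [ 0.4266 -0.012   0.1608] [-3.139e+00  3.000e-03  3.140e+00]
[-1, 1, -3] [0.0, 0.0, 0.131]
[-1, 1, -3] [0.0, 0.0, 0.131]
[-1, 1, -3] [0.0, 0.0, 0.131]
[-1, 1, -3] [0.0, 0.0, 0.131]
[-1, 1, -3] [0.0, 0.0, 0.131]
[-1, 1, -3] [0.0, 0.0, 0.131]
[0, 1, -3] [0.0, 0.0, 0.131]
[0, 1, -3] [0.0, 0.0, 0.131]
[0, 1, -3] [0.0, 0.0, 0.131]
[0, 1, -3] [0.0, 0.0, 0.131]
[0, 1, -3] [0.0, 0.0, 0.131]
[0, 1, -3] [0.0, 0.0, 0.131]
```

View pics/o_s.png

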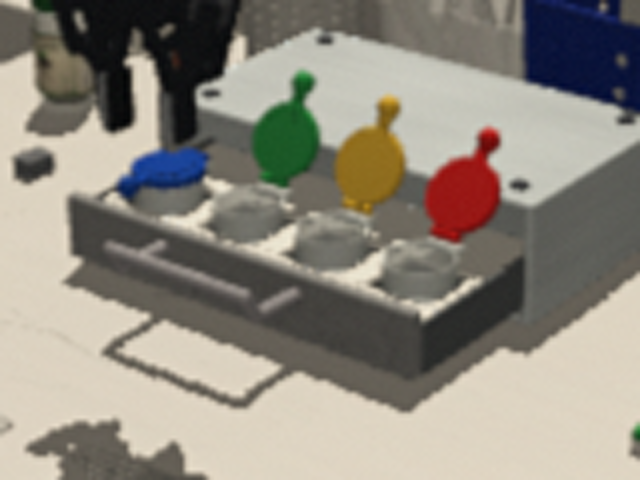

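View pics/o_w.png

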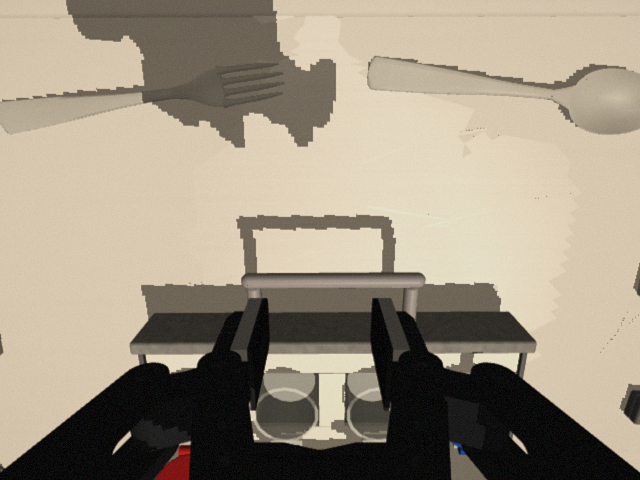

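```bash
python3 -c "
from h import *
c=cam('wrist')
print(plane(c,333,281,.06), plane(c,333,349,.055))
"
```

```text
[ 0.45722549 -0.00411046  0.06      ] [ 0.51207973 -0.00349753  0.055     ]
```

Call:
{"fn": "servo_tool", "kwargs": {"linear": [[-25, 0, 0], [-25, 0, 0], [0, 0, 0], [0, 0, 0]], "angular": [[0, 0, 0], [0, 0, 0], [0, 0, 0], [0, 0, 0]], "grip": [0, 0, 0, 0]}}

```text
clock: 19.25
tool_pos: [0.4838, -0.0108, 0.1612]
tool_rot: [-3.138, 0.006, -3.14]
ft_force: [-0.4, -0.3, 0.5]
gripper_width: 0.001
```

Call:
{"fn": "servo_tool", "kwargs": {"linear": [[0, 0, 40], [0, 0, 40], [0, 0, 25], [0, 0, 0]], "angular": [[0, 0, 0], [0, 0, 0], [0, 0, 0], [0, 0, 0]], "grip": [0, 0, 0, 0]}}

```text
clock: 19.65
tool_pos: [0.486, -0.0108, 0.0531]
tool_rot: [-3.138, 0.008, -3.139]
ft_force: [-0.2, 0.0, 1.5]
gripper_width: 0.001
```

Call:
{"fn": "servo_tool", "kwargs": {"linear": [[10, 0, 0], [8, 0, 0], [7, 0, 0], [5, 0, 0], [4, 0, 0]], "angular": [[0, 0, 0], [0, 0, 0], [0, 0, 0], [0, 0, 0], [0, 0, 0]], "grip": [0, 0, 0, 0, 0]}}

```text
clock: 20.15
tool_pos: [0.4522, -0.0109, 0.057]
tool_rot: [-3.139, 0.016, -3.139]
ft_force: [4.3, -0.6, -3.0]
gripper_width: -0.0
```

Call:
{"fn": "servo_tool", "kwargs": {"linear": [[3, 0, 1], [3, 0, 1], [3, 0, 1], [3, 0, 1]], "angular": [[0, -0.005, 0], [0, -0.005, 0], [0, 0, 0], [0, 0, 0]], "grip": [0, 0, 0, 0]}}

```text
clock: 20.55
tool_pos: [0.4519, -0.0108, 0.0576]
tool_rot: [-3.137, 0.053, -3.138]
ft_force: [18.5, -1.5, -10.3]
gripper_width: -0.0
```

Call:
{"fn": "servo_tool", "kwargs": {"linear": [[-10, 0, 0], [0, 0, -40], [0, 10, -45], [0, 35, -35], [0, 48, 0]], "angular": [[0, -0.02, 0], [0, -0.02, 0], [0, 0, 0], [0, 0, 0], [0, 0, 0]], "grip": [0, 0, 40, 40, 40]}}

```text
clock: 21.05
tool_pos: [0.4508, 0.0766, 0.178]
tool_rot: [-3.137, 0.091, 3.135]
ft_force: [1.5, 0.7, -0.4]
gripper_width: 0.466
```

Call:
{"fn": "servo_tool", "kwargs": {"linear": [[0, 48, 0], [0, 48, 0], [0, 48, 0], [0, 30, 0], [0, 0, 0]], "angular": [[0, 0, 0], [0, 0, 0], [0, 0, 0], [0, 0, 0], [0, 0, 0]], "grip": [40, 40, 40, 40, 40]}}

```text
clock: 21.55
tool_pos: [0.4486, 0.2642, 0.1802]
tool_rot: [3.139, 0.092, -3.141]
ft_force: [0.2, -0.3, -0.0]
gripper_width: 0.474
```

Call:
{"fn": "servo_tool", "kwargs": {"linear": [[0, 0, 0], [0, 0, 0]], "angular": [[0, 0, 0], [0, 0, 0]], "grip": [40, 40]}}

```text
clock: 21.75
tool_pos: [0.4481, 0.2635, 0.18]
tool_rot: [3.14, 0.092, -3.141]
ft_force: [-0.5, 0.6, -0.8]
gripper_width: 0.47
```

```bash
python3 -c "
from h import *
c=cam('wrist');save(c[0],'p_w.png')
plan((.55,.3,.2),np.pi)
"
```

```text
n 3 tot [-103.2   36.9  -10.5] [0.002 0.091 0.   ] from [0.4482 0.2631 0.1801] [ 3.14   0.091 -3.141]
[-34, 12, -3] [0.001, 0.03, 0.0]
[-34, 12, -5] [0.001, 0.03, 0.0]
[-34, 12, -6] [0.001, 0.03, 0.0]
```

View pics/p_w.png

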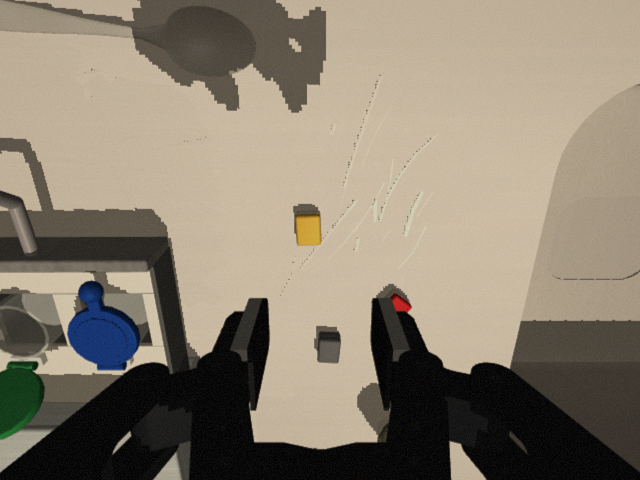

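```bash
cat >> h.py <<'E'
HS=dict(red=((0,130,60),(8,255,255)),yellow=((15,120,60),(35,255,255)),green=((45,110,40),(80,255,255)),blue=((100,120,40),(130,255,255)))
def tab(c,col,box=None,z=.015):
    hsv=cv2.cvtColor(c[0],cv2.COLOR_RGB2HSV);m=cv2.inRange(hsv,*HS[col])
    if box: o=np.zeros_like(m);x0,y0,x1,y1=box;o[y0:y1,x0:x1]=m[y0:y1,x0:x1];m=o
    m=cv2.morphologyEx(m,cv2.MORPH_OPEN,np.ones((3,3)))
    cs,_=cv2.findContours(m,cv2.RETR_EXTERNAL,cv2.CHAIN_APPROX_NONE)
    k=max(cs,key=cv2.contourArea)
    P=np.array([plane(c,*q[0],z)[:2] for q in k])
    r=cv2.minAreaRect((P*1000).astype(np.float32))
    print(col,"px",k[:,0].mean(0).round(),"rect mm",np.round(r[0],1),np.round(r[1],1),round(r[2],1)); return r
E
python3 -c "
from h import *
c=cam('wrist');tab(c,'yellow',(250,180,360,270));save(c[0],'q_w.png',(250,180,450,330),4)
"
```

```text
yellow px [308. 229.] rect mm [478.5 253.6] [26.9 19.9] 3.2
```

View pics/q_w.png

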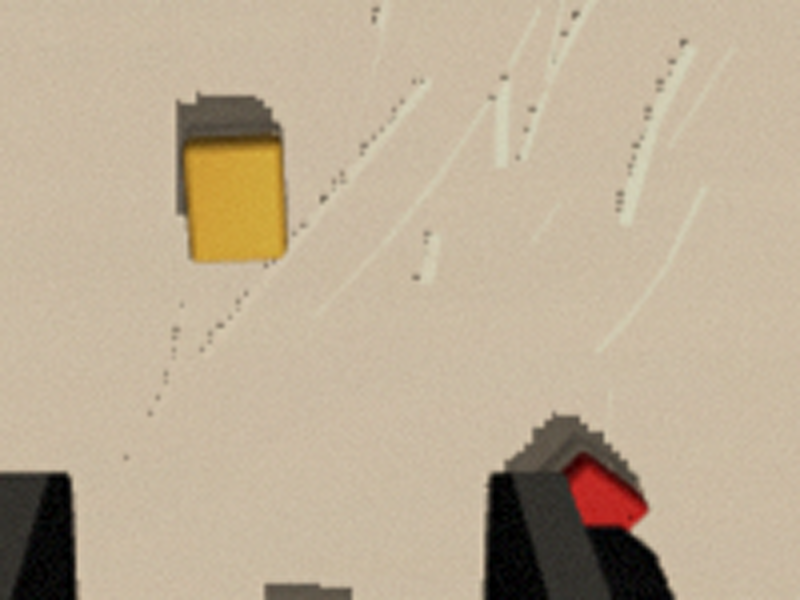

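```bash
python3 -c "
from h import *
plan((.4785,.2536,.08),np.pi+.056,n=3)
"
```

```text
n 3 tot [-20.9  -9.6 102.5] [-0.001  0.092 -0.056] from [0.4483 0.263  0.1801] [3.14  0.092 3.141]
[-7, -3, 34] [-0.0, 0.031, -0.019]
[-8, -3, 34] [-0.0, 0.031, -0.019]
[-9, -4, 34] [-0.0, 0.031, -0.019]
```

Call:
{"fn": "servo_tool", "kwargs": {"linear": [[-7, -3, 34], [-8, -3, 34], [-9, -3, 34], [0, 0, 0]], "angular": [[0, 0.031, -0.019], [0, 0.031, -0.019], [0, 0.03, -0.019], [0, 0, 0]], "grip": [45, 45, 45, 45]}}

```text
clock: 22.25
tool_pos: [0.4804, 0.2528, 0.078]
tool_rot: [3.138, -0.002, -3.085]
ft_force: [-0.0, -0.1, 0.1]
gripper_width: 0.525
```

```bash
python3 -c "
from h import *
c=cam('wrist');tab(c,'yellow');save(c[0],'r_w.png')
plan((.4785,.2536,.006),np.pi+.056,n=3)
"
```

```text
yellow px [322. 255.] rect mm [478.5 253.7] [26.6 19.7] 3.1
n 3 tot [ 2.2  0.1 74. ] [ 0.005  0.001 -0.001] from [0.4807 0.2533 0.08  ] [ 3.137e+00  1.000e-03 -3.086e+00]
[1, 0, 25] [0.002, 0.0, -0.0]
[1, 0, 25] [0.002, 0.0, -0.0]
[1, 0, 25] [0.002, 0.0, -0.0]
```

View pics/r_w.png

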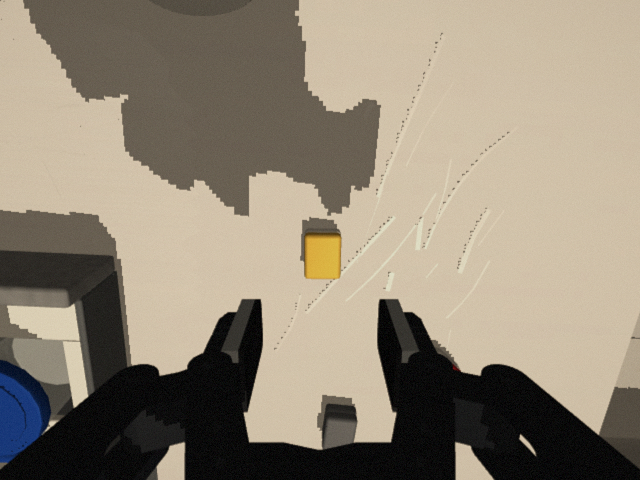

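Call:
{"fn": "servo_tool", "kwargs": {"linear": [[1, 0, 25], [1, 0, 24], [0, 0, 20], [0, 0, 3], [0, 0, 0]], "angular": [[0, 0, 0], [0, 0, 0], [0, 0, 0], [0, 0, 0], [0, 0, 0]], "grip": [45, 45, 45, 45, 45]}}

```text
clock: 22.8
tool_pos: [0.4813, 0.2541, 0.0141]
tool_rot: [3.132, 0.011, -3.09]
ft_force: [-0.8, -0.1, -0.3]
gripper_width: 0.527
```

Call:
{"fn": "servo_tool", "kwargs": {"linear": [[0, 0, 0], [0, 0, 0], [0, 0, 0], [0, 0, 0], [0, 0, 0]], "angular": [[0, 0, 0], [0, 0, 0], [0, 0, 0], [0, 0, 0], [0, 0, 0]], "grip": [10, 10, 10, 10, 10]}}

```text
clock: 23.3
tool_pos: [0.4829, 0.2555, 0.0189]
tool_rot: [3.128, 0.016, -3.09]
ft_force: [-0.5, 1.0, -0.1]
gripper_width: 0.113
```

Call:
{"fn": "servo_tool", "kwargs": {"linear": [[0, 0, -15], [0, 0, -30], [0, 0, -40], [0, 0, -40], [0, 0, 0]], "angular": [[0, 0, 0], [0, 0, 0], [0, 0, 0], [0, 0, 0], [0, 0, 0]], "grip": [10, 10, 10, 10, 10]}}

```text
clock: 23.8
tool_pos: [0.4808, 0.2521, 0.1514]
tool_rot: [3.13, 0.014, -3.093]
ft_force: [1.7, -0.1, -0.7]
gripper_width: 0.115
```

```bash
python3 -c "
from h import *
c=cam('wrist');save(c[0],'s_w.png')
plan((.547,-.039,.13),np.pi)
"
```

```text
n 7 tot [ -52.4 -294.1   16.9] [0.011 0.012 0.049] from [0.48   0.252  0.1494] [ 3.131  0.013 -3.092]
[-7, -42, 2] [0.002, 0.002, 0.007]
[-8, -42, 2] [0.002, 0.002, 0.007]
[-8, -42, 3] [0.002, 0.002, 0.007]
[-8, -42, 3] [0.002, 0.002, 0.007]
[-9, -42, 3] [0.002, 0.002, 0.007]
[-9, -42, 3] [0.002, 0.002, 0.007]
[-9, -42, 3] [0.002, 0.002, 0.007]
```

View pics/s_w.png

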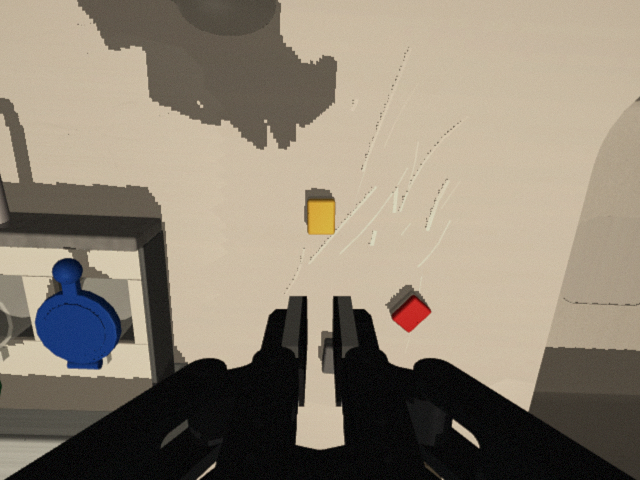

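```bash
python3 -c "
from h import *
c=cam('wrist');tab(c,'yellow');tab(c,'red')
plan((.4785,.2536,.006),np.pi+.056,n=4)
"
```

```text
yellow px [321. 218.] rect mm [478.9 253.6] [25.8 19.7] 2.6
red px [411. 315.] rect mm [553.8 327.3] [21.7 26.2] 50.8
n 4 tot [  2.1   0.5 141.6] [ 0.01   0.011 -0.006] from [0.4792 0.2518 0.1476] [ 3.132  0.011 -3.092]
[1, 0, 35] [0.002, 0.003, -0.002]
[0, 0, 35] [0.002, 0.003, -0.002]
[0, 0, 35] [0.002, 0.003, -0.002]
[0, 0, 35] [0.002, 0.003, -0.002]
```

Call:
{"fn": "servo_tool", "kwargs": {"linear": [[1, 0, 35], [0, 0, 35], [0, 0, 35], [0, 0, 20], [0, 0, 8]], "angular": [[0.002, 0.003, -0.002], [0.002, 0.003, -0.002], [0.002, 0.003, -0.002], [0, 0, 0], [0, 0, 0]], "grip": [45, 45, 45, 45, 45]}}

```text
clock: 24.4
tool_pos: [0.4772, 0.2522, 0.0087]
tool_rot: [3.139, -0.001, -3.086]
ft_force: [-0.7, -0.2, 0.7]
gripper_width: 0.53
```

```bash
python3 -c "
from h import *
plan((.4785,.2536,.006),np.pi+.056,n=1)
"
```

```text
n 1 tot [-1.4  1.3  2.7] [ 0.003 -0.001 -0.   ] from [0.4772 0.2522 0.0087] [ 3.139e+00 -1.000e-03 -3.086e+00]
[-1, 1, 3] [0.003, -0.001, -0.0]
```

Call:
{"fn": "servo_tool", "kwargs": {"linear": [[-1, 1, 3], [0, 0, 1], [0, 0, 1]], "angular": [[0, 0, 0], [0, 0, 0], [0, 0, 0]], "grip": [45, 45, 10]}}

```text
clock: 24.7
tool_pos: [0.4778, 0.2526, 0.0032]
tool_rot: [3.14, -0.003, -3.086]
ft_force: [-0.3, -0.9, 0.5]
gripper_width: 0.373
```

Call:
{"fn": "servo_tool", "kwargs": {"linear": [[0, 0, 0], [0, 0, 0], [0, 0, 0], [0, 0, 0]], "angular": [[0, 0, 0], [0, 0, 0], [0, 0, 0], [0, 0, 0]], "grip": [10, 10, 10, 10]}}

```text
clock: 25.1
tool_pos: [0.4788, 0.2535, 0.0055]
tool_rot: [3.138, -0.0, -3.086]
ft_force: [0.1, 0.3, -0.7]
gripper_width: 0.223
```

Call:
{"fn": "servo_tool", "kwargs": {"linear": [[0, 0, -15], [0, 0, -35], [0, 0, -45], [0, -20, -45], [-5, -40, -10]], "angular": [[0, 0, 0], [0, 0, 0], [0, 0, 0], [0, 0, 0.01], [0, 0, 0.01]], "grip": [10, 10, 10, 10, 10]}}

```text
clock: 25.6
tool_pos: [0.4855, 0.1951, 0.1624]
tool_rot: [3.14, -0.003, -3.101]
ft_force: [1.4, -1.7, -1.2]
gripper_width: 0.221
```

Call:
{"fn": "servo_tool", "kwargs": {"linear": [[-10, -42, 0], [-10, -42, 0], [-10, -42, 0], [-10, -42, 0], [-10, -42, 0]], "angular": [[0, 0, 0.01], [0, 0, 0.01], [0, 0, 0.01], [0, 0, 0], [0, 0, 0]], "grip": [10, 10, 10, 10, 10]}}

```text
clock: 26.1
tool_pos: [0.5417, -0.0197, 0.1702]
tool_rot: [3.133, 0.005, -3.129]
ft_force: [1.6, 0.0, -0.3]
gripper_width: 0.218
```

```bash
python3 -c "
from h import *
c=cam('wrist');save(c[0],'t_w.png')
plan((.547,-.039,.13),np.pi)
"
```

```text
n 1 tot [ -4.2 -11.5  40.9] [0.005 0.007 0.005] from [ 0.5425 -0.0278  0.171 ] [ 3.136  0.007 -3.137]
[-4, -11, 41] [0.005, 0.007, 0.005]
```

View pics/t_w.png

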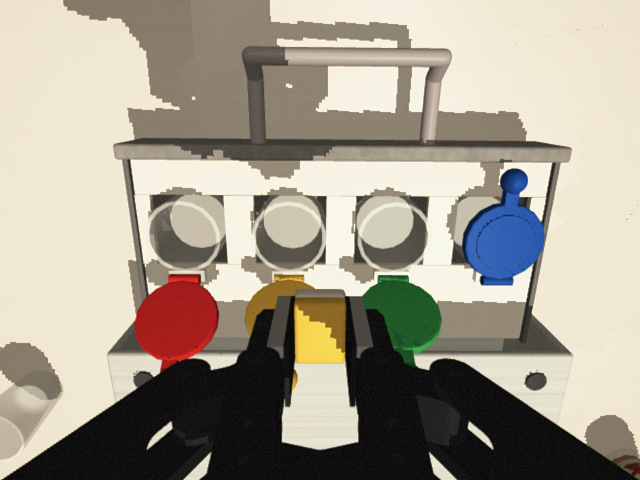

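Call:
{"fn": "servo_tool", "kwargs": {"linear": [[-4, -6, 20], [0, -4, 10], [0, 0, 0], [0, 0, 0]], "angular": [[0.002, 0.003, 0], [0, 0, 0], [0, 0, 0], [0, 0, 0]], "grip": [10, 10, 10, 10]}}

```text
clock: 26.55
tool_pos: [0.5468, -0.0411, 0.1436]
tool_rot: [3.138, 0.006, 3.141]
ft_force: [-0.4, -0.5, 0.4]
gripper_width: 0.215
```

```bash
python3 -c "
from h import *
c=cam('wrist');save(c[0],'u_w.png')
plan((.547,-.039,.075),np.pi)
"
```

```text
n 2 tot [ 0.3  1.6 68.7] [ 0.004  0.006 -0.001] from [ 0.5469 -0.0409  0.1437] [3.138 0.006 3.141]
[0, 1, 34] [0.002, 0.003, -0.0]
[0, 1, 34] [0.002, 0.003, -0.0]
```

View pics/u_w.png

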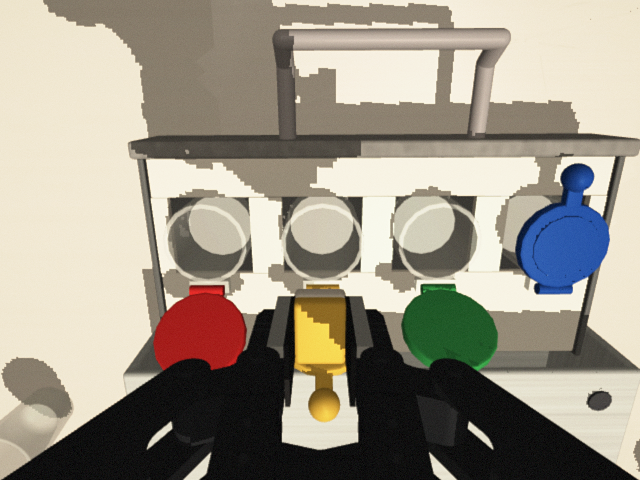

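```bash
python3 -c "
from h import *
c=cam('wrist')
for u in [(208,243),(322,243),(436,242)]: print(plane(c,*u,.058).round(4))
for u in [(281,40),(503,40)]: print(plane(c,*u,.06).round(4))
"
```

```text
[ 0.5461 -0.1076  0.058 ]
[ 0.5463 -0.0397  0.058 ]
[0.5458 0.0282 0.058 ]
[ 0.4368 -0.0606  0.06  ]
[0.4369 0.0518 0.06  ]
```

Call:
{"fn": "servo_tool", "kwargs": {"linear": [[0, 1, 30], [0, 0, 28], [0, 0, 14], [0, 0, 0]], "angular": [[0.002, 0.003, 0], [0.002, 0.003, 0], [0, 0, 0], [0, 0, 0]], "grip": [10, 10, 10, 10]}}

```text
clock: 27.05
tool_pos: [0.5491, -0.0361, 0.0725]
tool_rot: [3.14, 0.005, -3.137]
ft_force: [0.2, -0.9, 0.5]
gripper_width: 0.224
```

```bash
python3 -c "
from h import *
plan((.546,-.0395,.069),np.pi)
"
```

```text
n 1 tot [ 3.1 -3.4  3.4] [0.002 0.005 0.005] from [ 0.5491 -0.0361  0.0725] [ 3.14   0.005 -3.137]
[3, -3, 3] [0.002, 0.005, 0.005]
```

Call:
{"fn": "servo_tool", "kwargs": {"linear": [[3, -3, 3], [0, 0, 0], [0, 0, 0], [0, 0, 0]], "angular": [[0, 0.004, 0.004], [0, 0, 0], [0, 0, 0], [0, 0, 0]], "grip": [10, 10, 35, 35]}}

```text
clock: 27.45
tool_pos: [0.5473, -0.0391, 0.0725]
tool_rot: [3.139, 0.004, -3.141]
ft_force: [-1.1, -0.2, 0.2]
gripper_width: 0.408
```

Call:
{"fn": "servo_tool", "kwargs": {"linear": [[0, 0, -15], [0, 0, -35], [0, 15, -40], [30, 45, -10], [20, 45, 0]], "angular": [[0, 0, 0], [0, 0, 0], [0, 0, 0], [0, 0, 0], [0, 0, 0]], "grip": [35, 35, 35, 35, 35]}}

```text
clock: 27.95
tool_pos: [0.5005, 0.058, 0.1803]
tool_rot: [3.141, 0.007, 3.13]
ft_force: [2.0, 0.8, -1.6]
gripper_width: 0.411
```

```bash
python3 -c "
from h import *
c=cam('wrist');save(c[0],'v_w.png')
c=cam('side');save(c[0],'v_si.png',(280,200,480,370),4)
"
```

```text
(no output)
```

View pics/v_w.png

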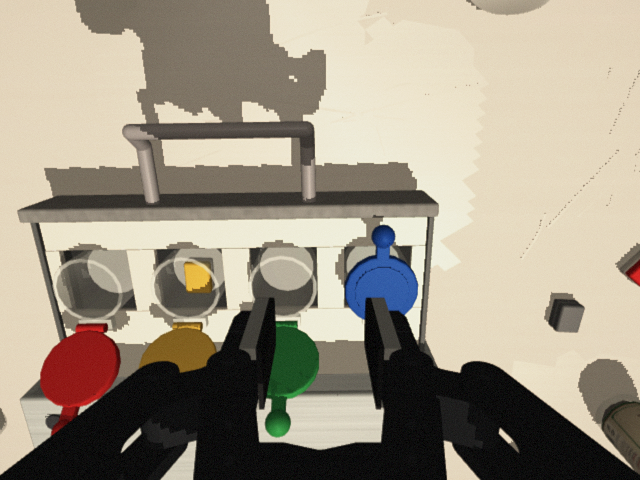

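View pics/v_si.png

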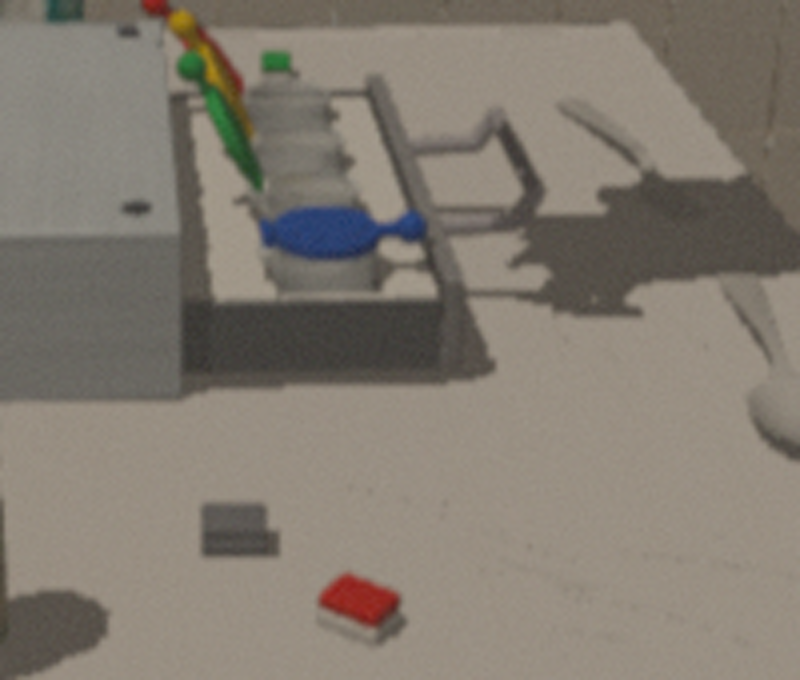

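```bash
python3 -c "
from h import *
plan((.5538,.3273,.12),np.radians(140.8),n=7)
"
```

```text
n 7 tot [-53.8 263.2  60.6] [0.005 0.004 0.683] from [0.4994 0.0639 0.1795] [3.139 0.006 3.141]
[-8, 38, 9] [0.001, 0.001, 0.098]
[-4, 38, 9] [0.001, 0.001, 0.098]
[0, 38, 9] [0.001, 0.001, 0.098]
[3, 38, 9] [0.001, 0.001, 0.098]
[7, 38, 9] [0.001, 0.001, 0.098]
[11, 37, 9] [0.001, 0.001, 0.098]
[14, 36, 9] [0.001, 0.001, 0.098]
```

Call:
{"fn": "servo_tool", "kwargs": {"linear": [[-8, 38, 0], [-4, 38, 5], [0, 38, 9], [3, 38, 9], [7, 38, 9]], "angular": [[0, 0, 0.098], [0, 0, 0.098], [0, 0, 0.098], [0, 0, 0.098], [0, 0, 0.098]], "grip": [45, 45, 45, 45, 45]}}

```text
clock: 28.55
tool_pos: [0.5421, 0.2557, 0.1571]
tool_rot: [3.127, 0.006, 2.63]
ft_force: [0.4, 0.5, 0.5]
gripper_width: 0.526
```

Call:
{"fn": "servo_tool", "kwargs": {"linear": [[11, 37, 9], [13, 32, 9], [0, 0, 0], [0, 0, 0]], "angular": [[0, 0, 0.098], [0, 0, 0.098], [0, 0, 0], [0, 0, 0]], "grip": [45, 45, 45, 45]}}

```text
clock: 28.95
tool_pos: [0.5585, 0.3367, 0.1424]
tool_rot: [3.124, 0.004, 2.43]
ft_force: [0.2, 0.7, -0.2]
gripper_width: 0.526
```

```bash
python3 -c "
from h import *
c=cam('wrist');save(c[0],'w_w.png')
r=tab(c,'red')
plan((r[0][0]/1000,r[0][1]/1000,.006),np.radians(140.8),n=3)
"
```

```text
red px [305. 227.] rect mm [554.7 328.9] [19.7 26.3] 51.3
n 3 tot [ -2.2 -10.9 136.2] [ 0.018  0.003 -0.027] from [0.5583 0.337  0.1424] [3.124e+00 3.000e-03 2.430e+00]
[-1, -4, 45] [0.006, 0.001, -0.009]
[-1, -3, 45] [0.006, 0.001, -0.009]
[-1, -3, 45] [0.006, 0.001, -0.009]
```

View pics/w_w.png

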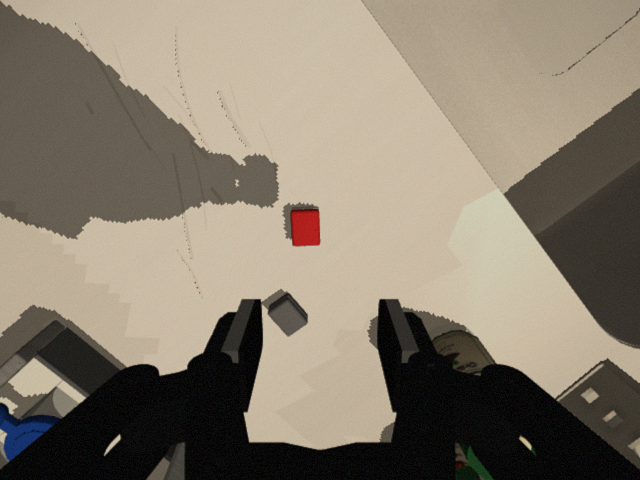

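Call:
{"fn": "servo_tool", "kwargs": {"linear": [[-1, -4, 40], [-1, -4, 40], [0, -3, 30], [0, 0, 15], [0, 0, 6]], "angular": [[0.006, 0.001, -0.009], [0.006, 0.001, -0.009], [0.006, 0.001, -0.009], [0, 0, 0], [0, 0, 0]], "grip": [45, 45, 45, 45, 45]}}

```text
clock: 29.5
tool_pos: [0.5567, 0.3256, 0.0144]
tool_rot: [3.134, 0.002, 2.457]
ft_force: [0.4, 0.6, 0.0]
gripper_width: 0.527
```

```bash
python3 -c "
from h import *
plan((.5547,.3289,.006),np.radians(140.8),n=1)
"
```

```text
n 1 tot [3.6 1.2 8.4] [ 0.008  0.002 -0.001] from [0.5567 0.3256 0.0144] [3.134e+00 2.000e-03 2.457e+00]
[4, 1, 8] [0.008, 0.002, -0.001]
```

Call:
{"fn": "servo_tool", "kwargs": {"linear": [[4, 1, 7], [0, 0, 3], [0, 0, 1]], "angular": [[0.005, 0, 0], [0, 0, 0], [0, 0, 0]], "grip": [45, 45, 10]}}

```text
clock: 29.8
tool_pos: [0.5556, 0.3295, 0.0056]
tool_rot: [3.136, 0.002, 2.456]
ft_force: [-0.5, -0.4, 0.2]
gripper_width: 0.368
```

Call:
{"fn": "servo_tool", "kwargs": {"linear": [[0, 0, 0], [0, 0, 0], [0, 0, 0], [0, 0, 0]], "angular": [[0, 0, 0], [0, 0, 0], [0, 0, 0], [0, 0, 0]], "grip": [10, 10, 10, 10]}}

```text
clock: 30.2
tool_pos: [0.5564, 0.3304, 0.0076]
tool_rot: [3.133, 0.003, 2.457]
ft_force: [0.2, 0.6, -0.1]
gripper_width: 0.226
```

Call:
{"fn": "servo_tool", "kwargs": {"linear": [[0, 0, -15], [0, 0, -35], [0, 0, -45], [0, 0, -45], [0, 0, -25]], "angular": [[0, 0, 0], [0, 0, 0], [0, 0, 0], [0, 0, 0], [0, 0, 0]], "grip": [10, 10, 10, 10, 10]}}

```text
clock: 30.7
tool_pos: [0.5539, 0.3277, 0.179]
tool_rot: [3.139, 0.002, 2.455]
ft_force: [0.2, 0.3, -0.5]
gripper_width: 0.218
```

```bash
python3 -c "
from h import *
plan((.546,-.109,.17),np.pi)
"
```

```text
n 10 tot [-270.8 -342.7    8.7] [ 0.002  0.003 -0.687] from [0.5539 0.3277 0.179 ] [3.139e+00 2.000e-03 2.455e+00]
[-27, -34, 1] [0.0, 0.0, -0.069]
[-25, -36, 1] [0.0, 0.0, -0.069]
[-22, -38, 1] [0.0, 0.0, -0.069]
[-19, -39, 1] [0.0, 0.0, -0.069]
[-17, -40, 1] [0.0, 0.0, -0.069]
[-14, -41, 1] [0.0, 0.0, -0.069]
[-11, -42, 1] [0.0, 0.0, -0.069]
[-8, -43, 1] [0.0, 0.0, -0.069]
[-5, -43, 1] [0.0, 0.0, -0.069]
[-2, -44, 1] [0.0, 0.0, -0.069]
```

Call:
{"fn": "servo_tool", "kwargs": {"linear": [[-27, -34, 0], [-25, -36, 0], [-22, -38, 0], [-19, -39, 0], [-17, -40, 0]], "angular": [[0, 0, -0.069], [0, 0, -0.069], [0, 0, -0.069], [0, 0, -0.069], [0, 0, -0.069]], "grip": [10, 10, 10, 10, 10]}}

```text
clock: 31.2
tool_pos: [0.5523, 0.1092, 0.1877]
tool_rot: [3.13, 0.009, 2.82]
ft_force: [1.5, -0.3, -0.9]
gripper_width: 0.218
```

Call:
{"fn": "servo_tool", "kwargs": {"linear": [[-14, -41, 0], [-11, -42, 0], [-8, -43, 0], [-5, -43, 0], [0, -35, 0]], "angular": [[0, 0, -0.069], [0, 0, -0.069], [0, 0, -0.069], [0, 0, -0.069], [0, 0, -0.069]], "grip": [10, 10, 10, 10, 10]}}

```text
clock: 31.7
tool_pos: [0.5507, -0.1103, 0.1918]
tool_rot: [3.132, 0.018, -3.106]
ft_force: [0.5, -0.2, 0.3]
gripper_width: 0.219
```

Call:
{"fn": "servo_tool", "kwargs": {"linear": [[0, 0, 0], [0, 0, 0]], "angular": [[0, 0, 0], [0, 0, 0]], "grip": [10, 10]}}

```text
clock: 31.9
tool_pos: [0.5495, -0.1168, 0.194]
tool_rot: [3.133, 0.02, -3.113]
ft_force: [-0.1, 0.3, -0.2]
gripper_width: 0.216
```

```bash
python3 -c "
from h import *
c=cam('wrist');save(c[0],'x_w.png')
plan((.546,-.109,.07),np.pi)
"
```

```text
n 3 tot [  5.7   7.  124.1] [0.008 0.02  0.029] from [ 0.5495 -0.1169  0.1941] [ 3.134  0.02  -3.113]
[2, 2, 41] [0.003, 0.007, 0.01]
[2, 2, 41] [0.003, 0.007, 0.01]
[1, 3, 41] [0.003, 0.007, 0.01]
```

View pics/x_w.png

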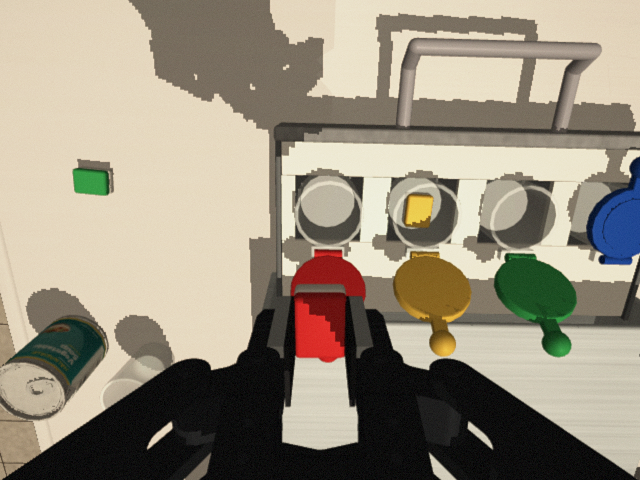

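Call:
{"fn": "servo_tool", "kwargs": {"linear": [[2, 3, 38], [2, 2, 38], [2, 2, 30], [0, 0, 10], [0, 0, 0]], "angular": [[0.003, 0.007, 0.01], [0.003, 0.007, 0.01], [0.003, 0.006, 0.01], [0, 0, 0], [0, 0, 0]], "grip": [10, 10, 10, 10, 10]}}

```text
clock: 32.45
tool_pos: [0.5472, -0.1033, 0.0774]
tool_rot: [3.141, 0.004, -3.139]
ft_force: [0.1, -0.4, 0.0]
gripper_width: 0.218
```

```bash
python3 -c "
from h import *
c=cam('wrist');save(c[0],'y_w.png')
plan((.546,-.109,.069),np.pi)
"
```

```text
n 1 tot [ 1.6 -5.6  9.1] [0.    0.005 0.003] from [ 0.5475 -0.1034  0.0781] [ 3.141  0.005 -3.139]
[2, -6, 9] [0.0, 0.005, 0.003]
```

View pics/y_w.png

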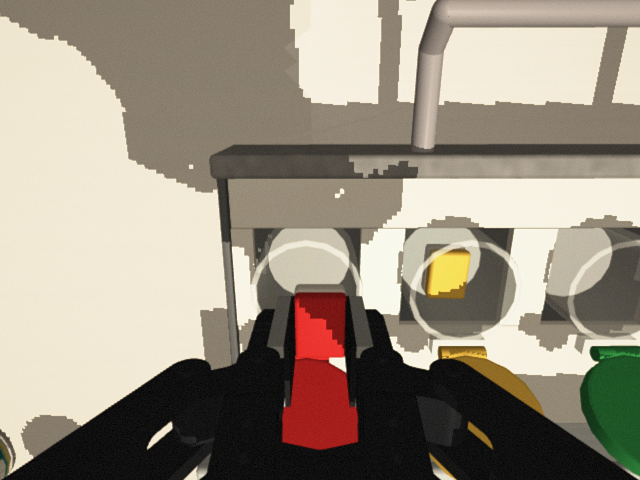

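Call:
{"fn": "servo_tool", "kwargs": {"linear": [[2, -5, 7], [0, -2, 2], [0, 0, 0]], "angular": [[0, 0.005, 0], [0, 0, 0], [0, 0, 0]], "grip": [10, 10, 10]}}

```text
clock: 32.8
tool_pos: [0.5474, -0.1109, 0.0719]
tool_rot: [3.141, 0.004, -3.138]
ft_force: [-0.5, 0.7, -0.3]
gripper_width: 0.219
```

Call:
{"fn": "servo_tool", "kwargs": {"linear": [[0, 0, 0], [0, 0, 0], [0, 0, 0]], "angular": [[0, 0, 0], [0, 0, 0], [0, 0, 0]], "grip": [35, 35, 35]}}

```text
clock: 33.1
tool_pos: [0.5481, -0.1113, 0.0732]
tool_rot: [3.141, 0.006, -3.139]
ft_force: [-0.3, -0.4, 0.2]
gripper_width: 0.408
```

Call:
{"fn": "servo_tool", "kwargs": {"linear": [[0, 0, -15], [0, 0, -35], [0, -15, -40], [0, -40, -10], [0, -45, 0]], "angular": [[0, 0, 0], [0, 0, 0], [0, 0, 0], [0, 0, 0], [0, 0, 0]], "grip": [35, 35, 35, 35, 45]}}

```text
clock: 33.6
tool_pos: [0.5489, -0.2082, 0.1809]
tool_rot: [3.14, 0.006, -3.13]
ft_force: [0.7, -0.4, -1.1]
gripper_width: 0.523
```

Call:
{"fn": "servo_tool", "kwargs": {"linear": [[10, -30, 0], [0, -5, 0], [0, 0, 0], [0, 0, 0]], "angular": [[0, 0, 0], [0, 0, 0], [0, 0, 0], [0, 0, 0]], "grip": [45, 45, 45, 45]}}

```text
clock: 34.0
tool_pos: [0.5381, -0.2505, 0.1861]
tool_rot: [-3.14, 0.01, -3.137]
ft_force: [1.4, 0.4, -0.2]
gripper_width: 0.526
```

```bash
python3 -c "
from h import *
c=cam('wrist');save(c[0],'z_w.png')
print(ctrl.observe()['tool_pos'],ctrl.observe()['tool_rot'])
tab(c,'green',(0,0,330,400))
"
```

```text
[ 0.5382532  -0.25013339  0.18599161] [-3.14020847  0.00994297 -3.13598885]
green px [259. 205.] rect mm [ 536.5 -299.2] [25.1 19.6] 85.1
```

View pics/z_w.png

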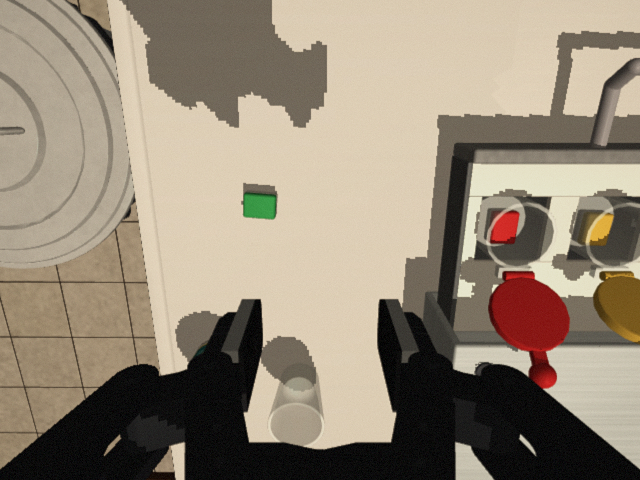

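```bash
python3 -c "
from h import *
plan((.5365,-.2992,.09),np.radians(175.1),n=3)
"
```

```text
n 3 tot [  3.  -48.9  96. ] [-0.001  0.01   0.091] from [ 0.5383 -0.2501  0.186 ] [-3.14   0.01  -3.136]
[1, -16, 32] [-0.0, 0.003, 0.03]
[0, -16, 32] [-0.0, 0.003, 0.03]
[0, -16, 32] [-0.0, 0.003, 0.03]
```

Call:
{"fn": "servo_tool", "kwargs": {"linear": [[1, -18, 32], [0, -17, 32], [0, -14, 32], [0, 0, 0], [0, 0, 0]], "angular": [[0, 0.003, 0.03], [0, 0.003, 0.03], [0, 0.003, 0.03], [0, 0, 0], [0, 0, 0]], "grip": [50, 50, 50, 50, 50]}}

```text
clock: 34.55
tool_pos: [0.5411, -0.2934, 0.0884]
tool_rot: [3.14, 0.003, 3.064]
ft_force: [0.2, 0.7, 0.4]
gripper_width: 0.586
```

```bash
python3 -c "
from h import *
c=cam('wrist');save(c[0],'A_w.png')
r=tab(c,'green')
plan((r[0][0]/1000,r[0][1]/1000,.006),np.radians(175.1),n=3)
"
```

```text
green px [309. 244.] rect mm [ 536.3 -299.6] [25.3 19.1] 85.6
n 3 tot [ 4.5 -7.  82.4] [0.002 0.003 0.009] from [ 0.541  -0.2931  0.0884] [3.140e+00 3.000e-03 3.065e+00]
[2, -2, 27] [0.001, 0.001, 0.003]
[1, -2, 27] [0.001, 0.001, 0.003]
[1, -2, 27] [0.001, 0.001, 0.003]
```

View pics/A_w.png

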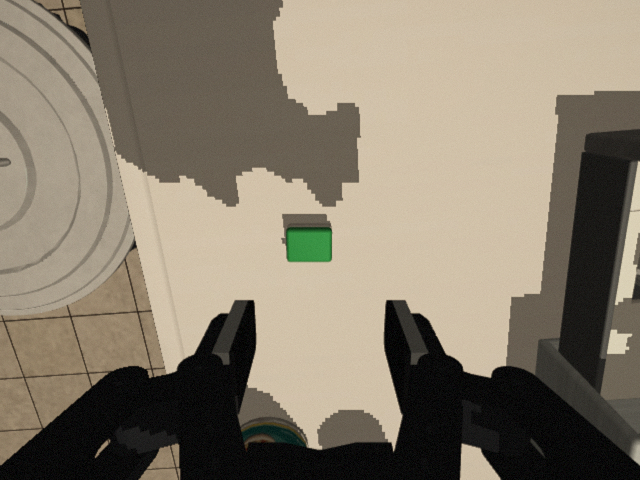

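Call:
{"fn": "servo_tool", "kwargs": {"linear": [[2, -3, 30], [2, -2, 28], [1, -2, 16], [0, -1, 7]], "angular": [[0, 0.001, 0.003], [0, 0.001, 0.003], [0, 0, 0.003], [0, 0, 0]], "grip": [50, 50, 50, 50]}}

```text
clock: 35.0
tool_pos: [0.5413, -0.2977, 0.0119]
tool_rot: [3.14, 0.011, 3.063]
ft_force: [-0.0, 0.7, 0.9]
gripper_width: 0.585
```

```bash
python3 -c "
from h import *
plan((.5363,-.2996,.006),np.radians(175.4),n=1)
"
```

```text
n 1 tot [ 4.9 -2.2  5.8] [0.001 0.011 0.002] from [ 0.5413 -0.2977  0.0119] [3.14  0.011 3.063]
[5, -2, 6] [0.001, 0.011, 0.002]
```

Call:
{"fn": "servo_tool", "kwargs": {"linear": [[5, -2, 6], [1, 0, 2], [0, 0, 1]], "angular": [[0, 0.01, 0], [0, 0, 0], [0, 0, 0]], "grip": [50, 50, 12]}}

```text
clock: 35.3
tool_pos: [0.5361, -0.2993, 0.0043]
tool_rot: [3.141, 0.002, 3.065]
ft_force: [-0.3, -0.9, -0.7]
gripper_width: 0.427
```

Call:
{"fn": "servo_tool", "kwargs": {"linear": [[0, 0, 0], [0, 0, 0], [0, 0, 0], [0, 0, 0]], "angular": [[0, 0, 0], [0, 0, 0], [0, 0, 0], [0, 0, 0]], "grip": [12, 12, 12, 12]}}

```text
clock: 35.7
tool_pos: [0.5371, -0.2995, 0.0061]
tool_rot: [3.142, 0.004, 3.065]
ft_force: [1.4, 0.4, -0.3]
gripper_width: 0.292
```

Call:
{"fn": "servo_tool", "kwargs": {"linear": [[0, 0, -15], [0, 0, -35], [0, 0, -45], [0, 0, -45], [0, 0, -25]], "angular": [[0, 0, 0], [0, 0, 0], [0, 0, 0], [0, 0, 0], [0, 0, 0]], "grip": [12, 12, 12, 12, 12]}}

```text
clock: 36.2
tool_pos: [0.534, -0.2993, 0.1774]
tool_rot: [3.14, -0.001, 3.063]
ft_force: [0.4, 0.0, -0.9]
gripper_width: 0.291
```

```bash
python3 -c "
from h import *
plan((.546,.0285,.17),np.pi)
"
```

```text
n 8 tot [ 13.8 327.7   7.8] [ 0.001 -0.001 -0.079] from [ 0.534  -0.2993  0.1774] [ 3.140e+00 -1.000e-03  3.063e+00]
[2, 41, 1] [0.0, -0.0, -0.01]
[1, 41, 1] [0.0, -0.0, -0.01]
[1, 41, 1] [0.0, -0.0, -0.01]
[1, 41, 1] [0.0, -0.0, -0.01]
[0, 41, 1] [0.0, -0.0, -0.01]
[0, 41, 1] [0.0, -0.0, -0.01]
[-1, 41, 1] [0.0, -0.0, -0.01]
[-1, 41, 1] [0.0, -0.0, -0.01]
```

Call:
{"fn": "servo_tool", "kwargs": {"linear": [[2, 41, 0], [1, 41, 0], [0, 41, 0], [0, 41, 0], [-2, 41, 0]], "angular": [[0, 0, -0.01], [0, 0, -0.01], [0, 0, -0.01], [0, 0, -0.01], [0, 0, -0.01]], "grip": [12, 12, 12, 12, 12]}}

```text
clock: 36.7
tool_pos: [0.5453, -0.0962, 0.1879]
tool_rot: [-3.14, 0.01, 3.102]
ft_force: [0.5, -0.3, -0.1]
gripper_width: 0.29
```

Call:
{"fn": "servo_tool", "kwargs": {"linear": [[-2, 41, 0], [-2, 36, 2], [-2, 25, 5], [0, 0, 0], [0, 0, 0]], "angular": [[0, 0, -0.01], [0, 0, -0.01], [0, 0, -0.01], [0, 0, 0], [0, 0, 0]], "grip": [12, 12, 12, 12, 12]}}

```text
clock: 37.2
tool_pos: [0.5543, 0.0157, 0.1855]
tool_rot: [3.14, 0.013, 3.141]
ft_force: [0.3, 0.1, -0.4]
gripper_width: 0.288
```

```bash
python3 -c "
from h import *
plan((.546,.0285,.07),np.pi,n=3)
c=cam('wrist');save(c[0],'B_w.png')
"
```

```text
n 3 tot [  9.8  12.6 115.4] [ 0.001  0.013 -0.001] from [0.5543 0.0157 0.1855] [3.14  0.013 3.141]
[3, 4, 38] [0.0, 0.004, -0.0]
[3, 4, 38] [0.0, 0.004, -0.0]
[3, 4, 38] [0.0, 0.004, -0.0]
```

View pics/B_w.png

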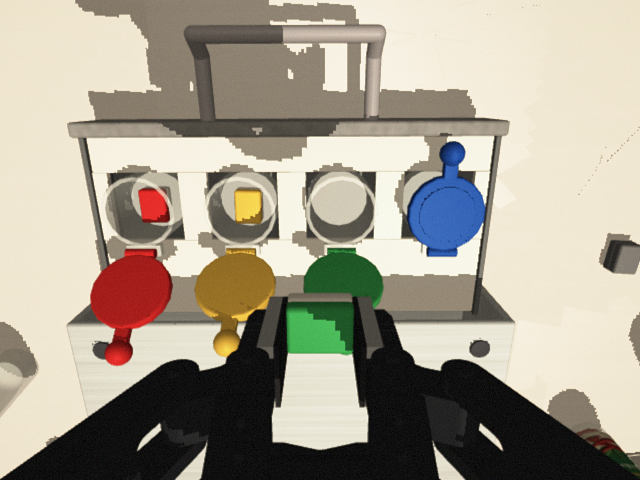

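Call:
{"fn": "servo_tool", "kwargs": {"linear": [[4, 5, 38], [3, 4, 38], [2, 4, 25], [1, 0, 10], [0, 0, 0]], "angular": [[0, 0.004, 0], [0, 0.004, 0], [0, 0.004, 0], [0, 0, 0], [0, 0, 0]], "grip": [12, 12, 12, 12, 12]}}

```text
clock: 37.75
tool_pos: [0.5469, 0.0235, 0.0747]
tool_rot: [3.14, 0.006, 3.133]
ft_force: [0.3, -0.0, 0.7]
gripper_width: 0.293
```

```bash
python3 -c "
from h import *
plan((.546,.029,.07),np.pi,n=1)
"
```

```text
n 1 tot [0.9 5.5 4.7] [ 0.002  0.006 -0.009] from [0.5469 0.0235 0.0747] [3.14  0.006 3.133]
[1, 6, 5] [0.002, 0.006, -0.009]
```

Call:
{"fn": "servo_tool", "kwargs": {"linear": [[1, 6, 4], [0, 1, 1], [0, 0, 0]], "angular": [[0, 0.005, -0.008], [0, 0, 0], [0, 0, 0]], "grip": [12, 12, 12]}}

```text
clock: 38.05
tool_pos: [0.5476, 0.0297, 0.0724]
tool_rot: [3.139, 0.004, 3.139]
ft_force: [-0.3, 0.2, 0.2]
gripper_width: 0.29
```

Call:
{"fn": "servo_tool", "kwargs": {"linear": [[0, 0, 0], [0, 0, 0], [0, 0, 0]], "angular": [[0, 0, 0], [0, 0, 0], [0, 0, 0]], "grip": [40, 40, 40]}}

```text
clock: 38.35
tool_pos: [0.5485, 0.0299, 0.074]
tool_rot: [3.139, 0.007, 3.14]
ft_force: [-0.4, -0.5, 0.1]
gripper_width: 0.464
```

Call:
{"fn": "servo_tool", "kwargs": {"linear": [[0, 0, -15], [0, 0, -35], [0, 0, -40], [0, 0, 0], [0, 0, 0]], "angular": [[0, 0, 0], [0, 0, 0], [0, 0, 0], [0, 0, 0], [0, 0, 0]], "grip": [40, 40, 40, 40, 40]}}

```text
clock: 38.85
tool_pos: [0.5477, 0.0287, 0.171]
tool_rot: [3.139, 0.007, 3.138]
ft_force: [0.6, 0.1, -0.5]
gripper_width: 0.467
```

```bash
python3 -c "
from h import *
c=cam('wrist');save(c[0],'C_w.png')
c=cam('scene');save(c[0],'C_s.png',(165,170,425,330),3)
"
```

```text
(no output)
```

View pics/C_w.png

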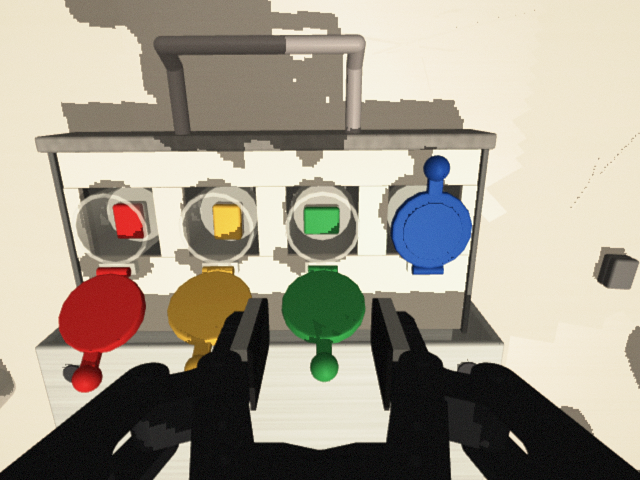

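View pics/C_s.png

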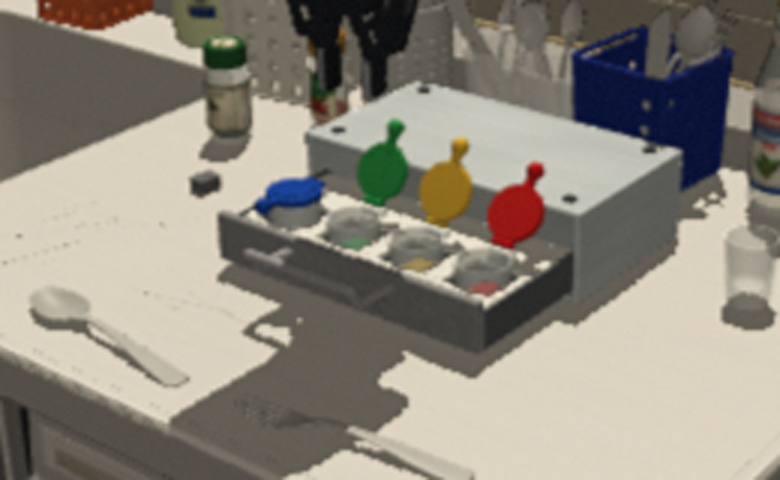

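Call:
{"fn": "servo_tool", "kwargs": {"linear": [[-25, 0, 0], [-40, 0, 0], [-32, 0, 0], [0, 0, 0], [0, 0, 0]], "angular": [[0, 0, 0], [0, 0, 0], [0, 0, 0], [0, 0, 0], [0, 0, 0]], "grip": [0, 0, 0, 0, 0]}}

```text
clock: 39.45
tool_pos: [0.6455, 0.028, 0.1664]
tool_rot: [3.14, -0.001, 3.138]
ft_force: [-1.0, 0.2, 0.8]
gripper_width: 0.0
```

```bash
python3 -c "
from h import *
plan((.645,.029,.11),np.pi,n=2)
c=cam('side');save(c[0],'D_si.png',(260,180,420,300),5)
"
```

```text
n 2 tot [ 0.5  0.9 56.4] [ 0.002 -0.001 -0.004] from [0.6455 0.028  0.1664] [ 3.140e+00 -1.000e-03  3.138e+00]
[0, 0, 28] [0.001, -0.0, -0.002]
[0, 0, 28] [0.001, -0.0, -0.002]
```

View pics/D_si.png

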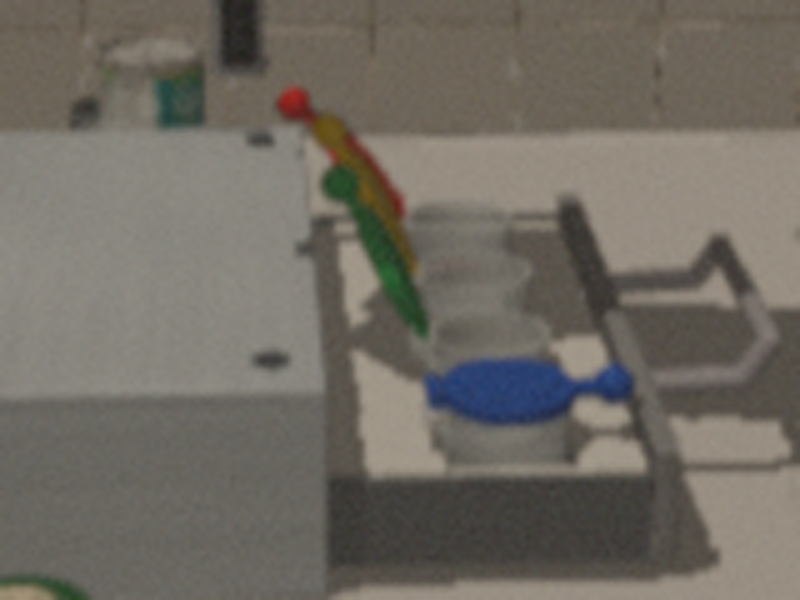

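Call:
{"fn": "servo_tool", "kwargs": {"linear": [[0, 0, 25], [0, 0, 25], [0, 1, 5], [0, 0, 0]], "angular": [[0, 0, 0], [0, 0, 0], [0, 0, 0], [0, 0, 0]], "grip": [0, 0, 0, 0]}}

```text
clock: 39.9
tool_pos: [0.6429, 0.0295, 0.1103]
tool_rot: [3.139, -0.002, 3.137]
ft_force: [-0.1, -0.2, 0.9]
gripper_width: 0.0
```

Call:
{"fn": "servo_tool", "kwargs": {"linear": [[12, 0, 0], [14, 0, -5], [14, 0, -5], [14, 0, -3]], "angular": [[0, 0, 0], [0, 0, 0], [0, 0, 0], [0, 0, 0]], "grip": [0, 0, 0, 0]}}

```text
clock: 40.3
tool_pos: [0.5886, 0.0296, 0.1276]
tool_rot: [3.139, 0.002, 3.137]
ft_force: [1.0, 0.2, -0.1]
gripper_width: 0.002
```

Call:
{"fn": "servo_tool", "kwargs": {"linear": [[10, 0, 4], [14, 0, 3], [14, 0, 3], [12, 0, 9], [10, 0, 12]], "angular": [[0, 0, 0], [0, 0, 0], [0, 0, 0], [0, 0, 0], [0, 0, 0]], "grip": [0, 0, 0, 0, 0]}}

```text
clock: 40.8
tool_pos: [0.528, 0.0305, 0.1005]
tool_rot: [3.135, 0.01, 3.138]
ft_force: [2.2, -0.3, 0.1]
gripper_width: 0.001
```

```bash
python3 -c "
from h import *
c=cam('side');save(c[0],'E_si.png',(260,180,420,300),5)
"
```

```text
(no output)
```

View pics/E_si.png

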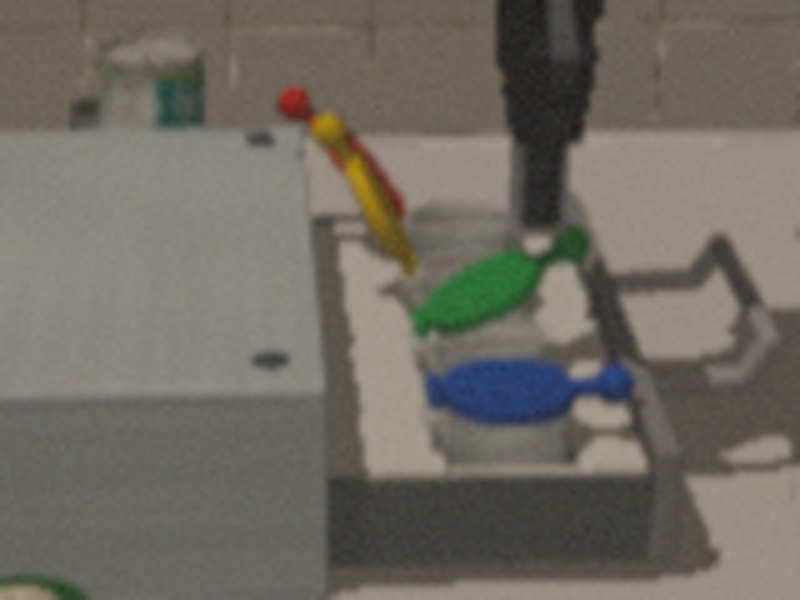

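Works well; press down the rest.

Call:
{"fn": "servo_tool", "kwargs": {"linear": [[5, 0, 10], [4, 0, 8], [2, 0, 6], [0, 0, 4], [0, 0, 3]], "angular": [[0, 0, 0], [0, 0, 0], [0, 0, 0], [0, 0, 0], [0, 0, 0]], "grip": [0, 0, 0, 0, 0]}}

```text
clock: 41.35
tool_pos: [0.5163, 0.0309, 0.0672]
tool_rot: [3.134, 0.01, 3.138]
ft_force: [-3.5, 0.3, 35.2]
gripper_width: 0.002
```

Call:
{"fn": "servo_tool", "kwargs": {"linear": [[0, 0, -15], [-5, 0, -40], [-30, -20, -45], [-40, -30, -10], [-40, -18, 0]], "angular": [[0, 0, 0], [0, -0.005, 0], [0, -0.005, 0], [0, 0, 0], [0, 0, 0]], "grip": [0, 0, 0, 0, 0]}}

```text
clock: 41.85
tool_pos: [0.6278, -0.035, 0.1783]
tool_rot: [3.133, 0.018, -3.141]
ft_force: [0.0, 1.4, 0.3]
gripper_width: 0.005
```

Call:
{"fn": "servo_tool", "kwargs": {"linear": [[-10, 0, 0], [0, 0, 0], [0, 0, 0]], "angular": [[0, 0, 0], [0, 0, 0], [0, 0, 0]], "grip": [0, 0, 0]}}

```text
clock: 42.15
tool_pos: [0.6415, -0.0389, 0.1785]
tool_rot: [3.136, 0.02, 3.14]
ft_force: [-0.2, -0.4, -0.4]
gripper_width: 0.001
```

```bash
python3 -c "
from h import *
plan((.645,-.0397,.11),np.pi,n=2)
c=cam('side');save(c[0],'F_si.png',(260,180,420,300),5)
"
```

```text
n 2 tot [-2.1 -1.2 68.6] [ 0.006  0.02  -0.002] from [ 0.6415 -0.0389  0.1785] [3.136 0.02  3.14 ]
[-1, -1, 34] [0.003, 0.01, -0.001]
[-1, -1, 34] [0.003, 0.01, -0.001]
```

View pics/F_si.png

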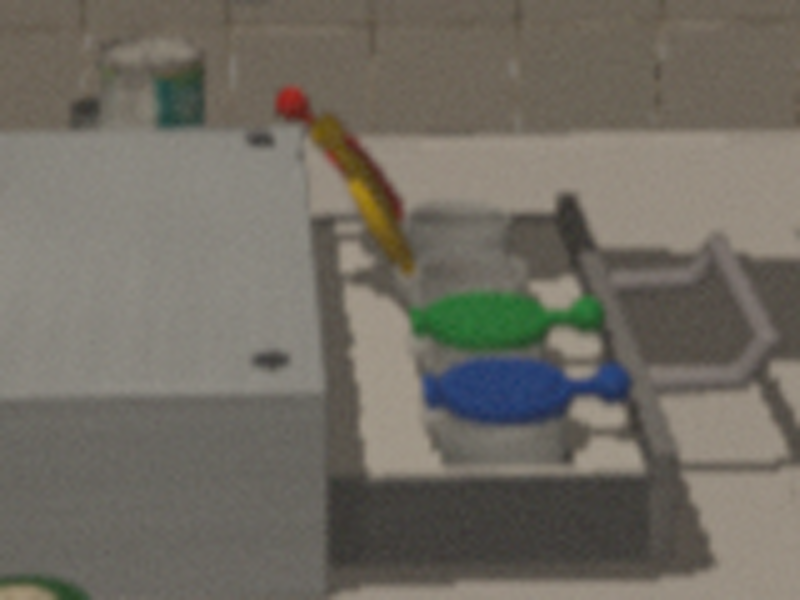

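Call:
{"fn": "servo_tool", "kwargs": {"linear": [[-3, -1, 30], [-1, 0, 28], [0, 0, 8], [0, 0, 0]], "angular": [[0.003, 0.01, 0], [0.003, 0.008, 0], [0, 0, 0], [0, 0, 0]], "grip": [0, 0, 0, 0]}}

```text
clock: 42.6
tool_pos: [0.6442, -0.0369, 0.112]
tool_rot: [3.14, 0.002, -3.141]
ft_force: [0.3, -0.4, 0.2]
gripper_width: 0.004
```

Call:
{"fn": "servo_tool", "kwargs": {"linear": [[12, 0, 0], [14, 0, -4], [14, 0, -4], [14, 0, -2]], "angular": [[0, 0, 0], [0, 0, 0], [0, 0, 0], [0, 0, 0]], "grip": [0, 0, 0, 0]}}

```text
clock: 43.0
tool_pos: [0.5898, -0.0363, 0.1265]
tool_rot: [3.14, 0.007, -3.14]
ft_force: [1.8, 0.3, -0.7]
gripper_width: 0.0
```

Call:
{"fn": "servo_tool", "kwargs": {"linear": [[10, -1, 4], [14, -1, 3], [14, 0, 3], [12, 0, 9], [10, 0, 12]], "angular": [[0, 0, 0], [0, 0, 0], [0, 0, 0], [0, 0, 0], [0, 0, 0]], "grip": [0, 0, 0, 0, 0]}}

```text
clock: 43.5
tool_pos: [0.5293, -0.0377, 0.0995]
tool_rot: [3.137, 0.017, -3.139]
ft_force: [1.5, -0.6, 0.1]
gripper_width: -0.002
```

Call:
{"fn": "servo_tool", "kwargs": {"linear": [[5, 0, 10], [4, 0, 8], [2, 0, 6], [0, 0, 3], [0, 0, 0]], "angular": [[0, 0, 0], [0, 0, 0], [0, 0, 0], [0, 0, 0], [0, 0, 0]], "grip": [0, 0, 0, 0, 0]}}

```text
clock: 44.0
tool_pos: [0.5181, -0.0374, 0.071]
tool_rot: [3.136, 0.018, -3.139]
ft_force: [-1.4, -0.1, 1.8]
gripper_width: -0.003
```

Call:
{"fn": "servo_tool", "kwargs": {"linear": [[0, 0, 2], [0, 0, 3], [0, 0, 3]], "angular": [[0, 0, 0], [0, 0, 0], [0, 0, 0]], "grip": [0, 0, 0]}}

```text
clock: 44.3
tool_pos: [0.5223, -0.038, 0.0655]
tool_rot: [3.136, 0.025, -3.139]
ft_force: [4.8, -0.4, 13.0]
gripper_width: -0.003
```

Call:
{"fn": "servo_tool", "kwargs": {"linear": [[0, 0, -15], [-5, 0, -40], [-30, -20, -45], [-40, -30, -10], [-40, -18, 0]], "angular": [[0, 0.005, 0], [0, 0.005, 0], [0, 0.005, 0], [0, 0, 0], [0, 0, 0]], "grip": [0, 0, 0, 0, 0]}}

```text
clock: 44.8
tool_pos: [0.6342, -0.1029, 0.1771]
tool_rot: [3.135, 0.01, -3.134]
ft_force: [-0.2, 0.7, 0.8]
gripper_width: 0.001
```

Call:
{"fn": "servo_tool", "kwargs": {"linear": [[-10, 0, 0], [0, 0, 0], [0, 0, 0]], "angular": [[0, 0, 0], [0, 0, 0], [0, 0, 0]], "grip": [0, 0, 0]}}

```text
clock: 45.1
tool_pos: [0.6479, -0.1061, 0.1773]
tool_rot: [3.138, 0.012, -3.136]
ft_force: [0.2, 1.2, -1.1]
gripper_width: 0.001
```

```bash
python3 -c "
from h import *
plan((.65,-.109,.11),np.pi,n=2)
c=cam('side');save(c[0],'G_si.png',(260,180,420,300),5)
c=cam('scene');save(c[0],'G_s.png',(225,190,385,310),4)
"
```

```text
n 2 tot [-1.3 -3.2 67.3] [0.004 0.012 0.006] from [ 0.6479 -0.1061  0.1773] [ 3.138  0.012 -3.136]
[-1, -2, 34] [0.002, 0.006, 0.003]
[-1, -2, 34] [0.002, 0.006, 0.003]
```

View pics/G_si.png

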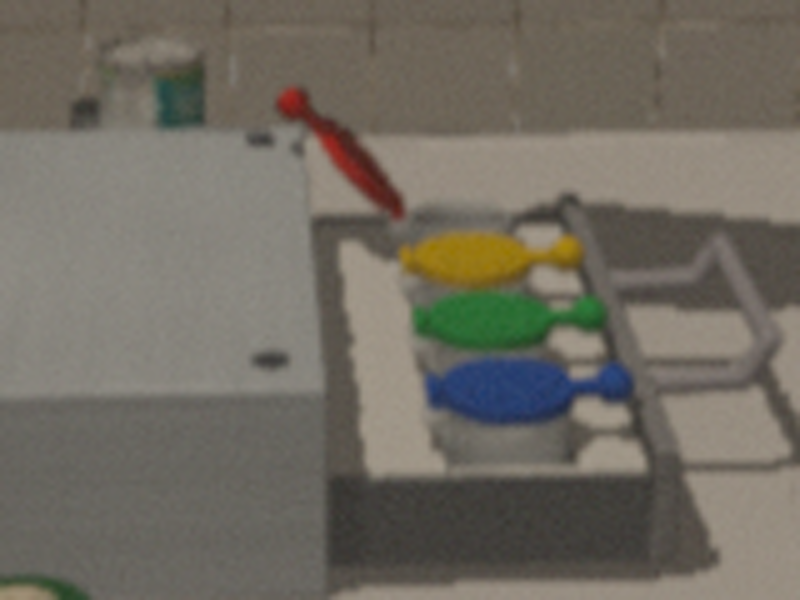

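View pics/G_s.png

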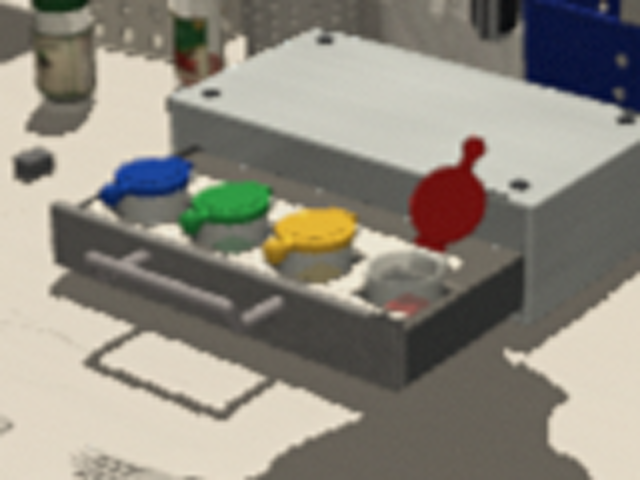

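Call:
{"fn": "servo_tool", "kwargs": {"linear": [[-4, -2, 30], [-2, -1, 30], [-1, 0, 8], [0, 0, 0]], "angular": [[0.002, 0.006, 0.003], [0.002, 0.006, 0.003], [0, 0, 0], [0, 0, 0]], "grip": [0, 0, 0, 0]}}

```text
clock: 45.6
tool_pos: [0.6539, -0.1061, 0.1095]
tool_rot: [3.139, 0.001, -3.14]
ft_force: [-0.8, -0.6, -0.0]
gripper_width: -0.0
```

Call:
{"fn": "servo_tool", "kwargs": {"linear": [[12, 0, 0], [14, 0, -4], [14, 0, -5], [14, 0, -3]], "angular": [[0, 0, 0], [0, 0, 0], [0, 0, 0], [0, 0, 0]], "grip": [0, 0, 0, 0]}}

```text
clock: 46.0
tool_pos: [0.6054, -0.1061, 0.1302]
tool_rot: [3.141, 0.019, -3.137]
ft_force: [1.7, 0.2, 1.3]
gripper_width: 0.0
```

Call:
{"fn": "servo_tool", "kwargs": {"linear": [[6, -1, 6], [12, -1, 3], [12, 0, 1]], "angular": [[0, 0, 0], [0, 0, 0], [0, 0, 0]], "grip": [0, 0, 0]}}

```text
clock: 46.3
tool_pos: [0.5762, -0.108, 0.1246]
tool_rot: [3.14, 0.027, -3.136]
ft_force: [2.3, -0.9, -1.0]
gripper_width: -0.0
```

```bash
python3 -c "
from h import *
c=cam('side');save(c[0],'H_si.png',(260,180,420,300),5)
"
```

```text
(no output)
```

View pics/H_si.png

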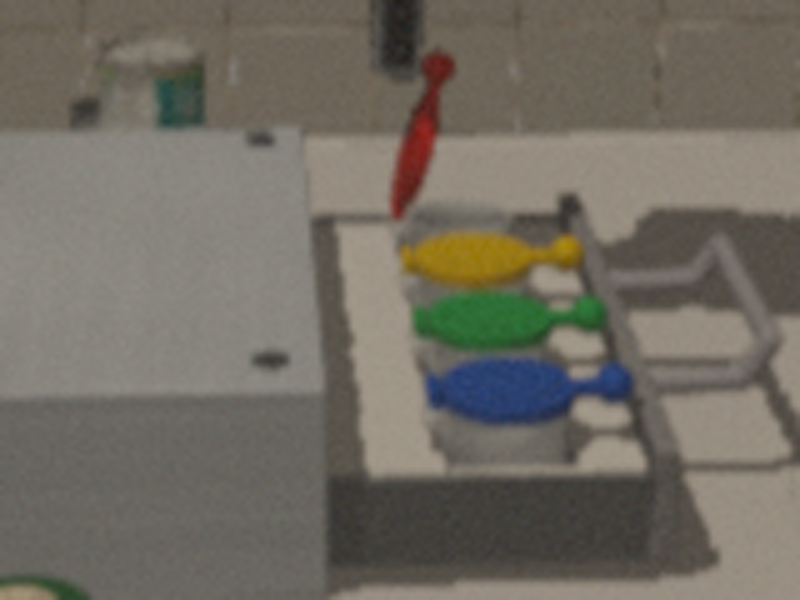

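Call:
{"fn": "servo_tool", "kwargs": {"linear": [[12, 0, 3], [12, 0, 5], [12, 0, 10], [10, 0, 12]], "angular": [[0, 0.004, 0], [0, 0.004, 0], [0, 0, 0], [0, 0, 0]], "grip": [0, 0, 0, 0]}}

```text
clock: 46.75
tool_pos: [0.5299, -0.1079, 0.0959]
tool_rot: [3.139, 0.024, -3.135]
ft_force: [1.3, -0.3, -0.2]
gripper_width: -0.002
```

Call:
{"fn": "servo_tool", "kwargs": {"linear": [[6, 0, 10], [4, 0, 8], [2, 0, 6], [0, 0, 3], [0, 0, 0]], "angular": [[0, 0, 0], [0, 0, 0], [0, 0, 0], [0, 0, 0], [0, 0, 0]], "grip": [0, 0, 0, 0, 0]}}

```text
clock: 47.25
tool_pos: [0.519, -0.1081, 0.068]
tool_rot: [3.138, 0.026, -3.135]
ft_force: [-3.8, 1.3, 20.7]
gripper_width: 0.007
```

Call:
{"fn": "servo_tool", "kwargs": {"linear": [[0, 0, -15], [15, 5, -40], [35, 20, -45], [40, 35, 0], [20, 40, 0]], "angular": [[0, 0.005, 0], [0, 0.005, 0], [0, 0.005, 0], [0, 0.005, 0], [0, 0, 0]], "grip": [0, 0, 0, 0, 0]}}

```text
clock: 47.75
tool_pos: [0.4135, -0.0166, 0.1617]
tool_rot: [3.141, 0.005, 3.14]
ft_force: [0.7, 0.7, -0.2]
gripper_width: -0.004
```

Call:
{"fn": "servo_tool", "kwargs": {"linear": [[0, 5, 0], [0, 0, 0], [0, 0, 0]], "angular": [[0, 0, 0], [0, 0, 0], [0, 0, 0]], "grip": [0, 0, 0]}}

```text
clock: 48.05
tool_pos: [0.4123, -0.0064, 0.1621]
tool_rot: [3.138, 0.005, -3.135]
ft_force: [0.2, -0.3, -0.2]
gripper_width: 0.0
```

```bash
python3 -c "
from h import *
c=cam('side');save(c[0],'I_si.png',(260,180,420,300),5)
c=cam('wrist');save(c[0],'I_w.png');print(ctrl.observe()['tool_pos'],ctrl.observe()['tool_rot'])
"
```

```text
[ 0.41236624 -0.00707776  0.16207238] [ 3.1381862   0.00481874 -3.13615876]
```

View pics/I_si.png

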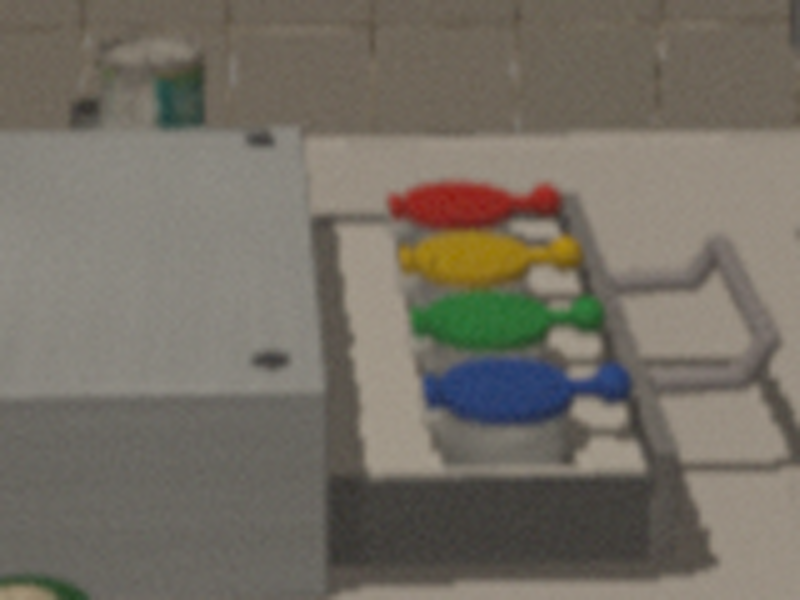

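View pics/I_w.png

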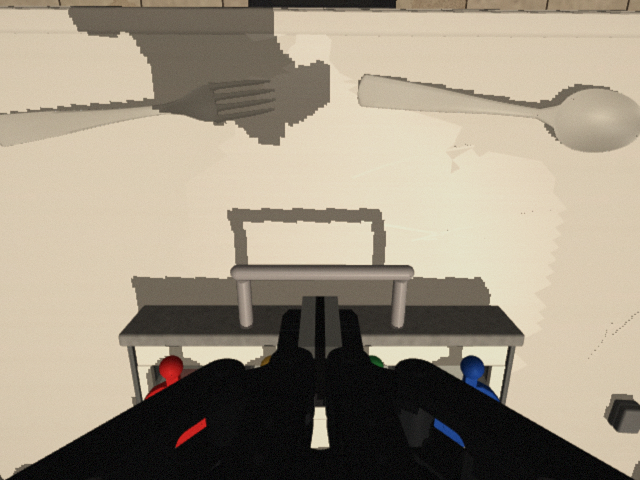

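Call:
{"fn": "servo_tool", "kwargs": {"linear": [[8, 0, 30], [0, 0, 40], [0, 0, 35], [0, 2, 8]], "angular": [[0, 0, 0], [0, 0, 0], [0, 0, 0], [0, 0, 0]], "grip": [0, 0, 0, 0]}}

```text
clock: 48.55
tool_pos: [0.408, -0.0091, 0.0461]
tool_rot: [3.14, 0.008, 3.14]
ft_force: [0.2, 0.2, -0.2]
gripper_width: 0.001
```

Call:
{"fn": "servo_tool", "kwargs": {"linear": [[-8, 0, 0], [-15, 0, 0], [-20, 0, 0], [-20, 0, 0], [-20, 0, 0]], "angular": [[0, 0, 0], [0, 0, 0], [0, 0, 0], [0, 0, 0], [0, 0, 0]], "grip": [0, 0, 0, 0, 0]}}

```text
clock: 49.05
tool_pos: [0.4916, -0.0119, 0.05]
tool_rot: [3.14, -0.001, 3.135]
ft_force: [-6.0, 0.3, -4.2]
gripper_width: -0.002
```

Call:
{"fn": "servo_tool", "kwargs": {"linear": [[-15, 0, 1], [-15, 0, 1], [-12, 0, 0], [-8, 0, 0], [-5, 0, 0]], "angular": [[0, 0, 0], [0, 0, 0], [0, 0, 0], [0, 0, 0], [0, 0, 0]], "grip": [0, 0, 0, 0, 0]}}

```text
clock: 49.55
tool_pos: [0.5511, -0.0131, 0.0548]
tool_rot: [3.141, -0.003, 3.136]
ft_force: [-34.5, 0.6, 0.5]
gripper_width: -0.0
```

Call:
{"fn": "servo_tool", "kwargs": {"linear": [[-4, 0, 0], [-4, 0, 0], [-4, 0, 0], [-4, 0, 0]], "angular": [[0, 0, 0], [0, 0, 0], [0, 0, 0], [0, 0, 0]], "grip": [0, 0, 0, 0]}}

```text
clock: 49.95
tool_pos: [0.5509, -0.0131, 0.0547]
tool_rot: [3.135, -0.039, 3.134]
ft_force: [-33.7, 2.7, 22.2]
gripper_width: 0.004
```

Call:
{"fn": "servo_tool", "kwargs": {"linear": [[10, 0, 0], [25, 0, 0], [25, 0, -30], [20, 0, -45], [0, 0, -45]], "angular": [[0, 0.01, 0], [0, 0.01, 0], [0, 0.01, 0], [0, 0, 0], [0, 0, 0]], "grip": [0, 0, 0, 0, 0]}}

```text
clock: 50.45
tool_pos: [0.4752, -0.0151, 0.182]
tool_rot: [3.138, -0.074, 3.131]
ft_force: [0.9, 0.7, 0.5]
gripper_width: -0.001
```

Call:
{"fn": "servo_tool", "kwargs": {"linear": [[0, 0, -20], [0, 0, 0], [0, 0, 0]], "angular": [[0, 0, 0], [0, 0, 0], [0, 0, 0]], "grip": [0, 0, 0]}}

```text
clock: 50.75
tool_pos: [0.4797, -0.0159, 0.2102]
tool_rot: [3.135, -0.062, 3.13]
ft_force: [-1.0, -0.1, -0.4]
gripper_width: 0.003
```

```bash
python3 -c "
from h import *
c=cam('side');save(c[0],'J_si.png',(220,190,480,370),3)
c=cam('scene');save(c[0],'J_s.png',(165,170,475,330),2.5)
c=cam('wrist');save(c[0],'J_w.png')
"
```

```text
(no output)
```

View pics/J_si.png

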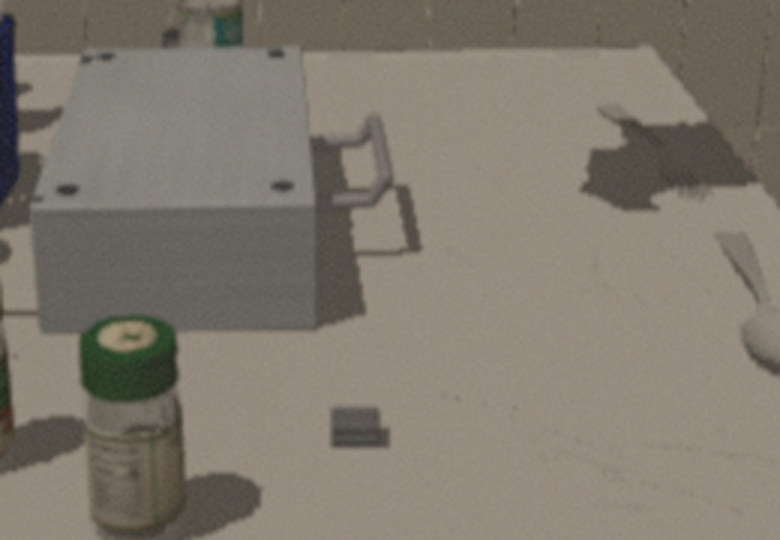

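View pics/J_s.png

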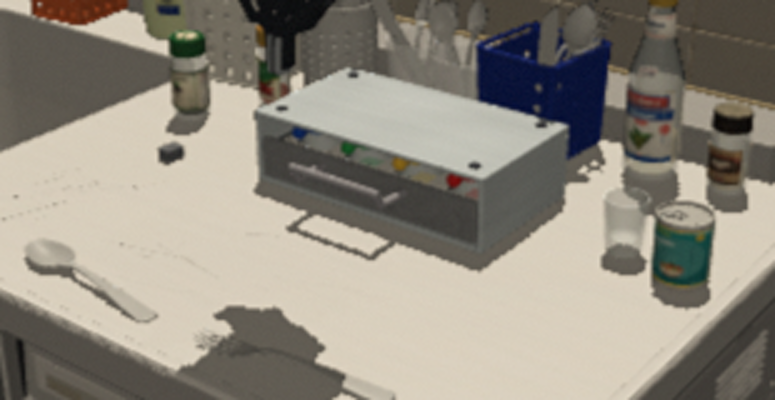

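View pics/J_w.png

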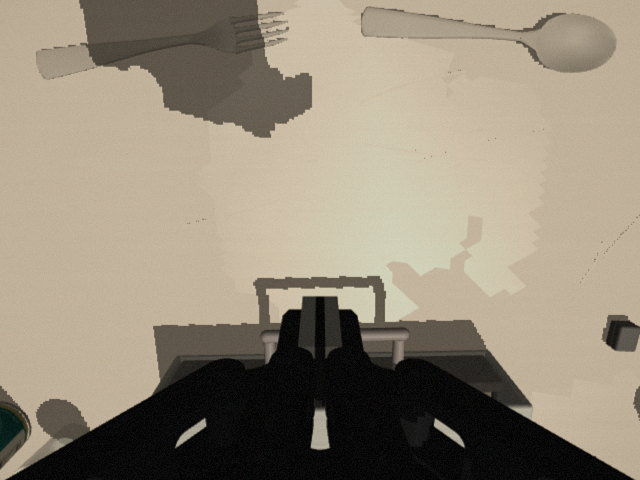

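Every view shows the drawer flush with the cabinet front. The caps are shut, and the jar, tin and glass stand where they started. Handing in.

```bash
python3 -c "
from workcell import ctrl
print(ctrl.hand_in())"
```

```text
the job is handed in; nothing more can be done
None
```

The job is done and handed in, at about 51 s of the 210 s allowed. I pulled the drawer to its stop and opened the red, yellow and green caps. Each tablet went into the tube of its own colour. I then pressed the three caps shut with the drawer still out and pushed the drawer home. There was no blue tablet, so the blue cap stayed shut, and I did not touch the grey look-alike.

**Last checks:**
- A wrist picture taken before closing showed one tablet of the right colour in each of the three tubes.
- A side picture with the drawer still out showed all four caps flat.
- The final pictures show the drawer flush with the cabinet front. The jar, tin and glass have not moved.

**What did not go smoothly:**
- Opening the caps pushed the drawer in by roughly 15–20 mm. I pulled it back to its stop before dropping any tablet.
- The yellow tablet had been knocked aside, so I located it again. My first grasp closed too high and missed it; the second held.
- The gripper slipped off the green bead during the lift, so I opened that cap by pushing instead.
- The highest force readings were about 37 N at the wrist while gripping the handle, 35 N at the fingertips pressing the green cap shut, and about 40 N in total pushing the drawer against its end stop. All were at the fingers, so the 40 N limit on the arm and gripper body should not apply.

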